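# Pack out a die block in its holder and hold the taper key tight

## Robot

A 6-joint arm with a two-finger parallel gripper is mounted at the origin on a cart in front of the work surface, level with it; the furniture and walls round the work are solid. World frame = base frame: x ahead of the robot, y to its left, z up, the work surface at z = 0. Lengths are in m, angles in degrees, forces in N, time in s.
With the tool pointing down it reaches from about 0.4 to 0.825 m from the base axis. Payload 7 kg.
Tool frame: the origin (TCP) lies midway between the tips of the shut fingers; the grasp point (between the pads) lies 19 mm behind it; x points along the fingers, z is the direction in which the jaws open and shut, and the axes are right-handed (so a half turn about x gives the same grasp; the last joint's range is limited). The gripper opens to 88 mm and grips with 3 to 60 N. Pads are 19 mm wide; open, the fingers measure 130 mm over their backs; the gripper's body (78 mm by 193 mm) begins 47 mm behind the grasp point.
Start: joints at [87.382, 20.546, 0.682, 0, -70.136, -16.507], TCP at [0.221, 0.638, 0.227] pointing down, gripper open.
Joint ranges: [-176.03, 176.03], [-82.01, 121.73], [-58.28, 71.71], [-173.87, 95.51], [-174.79, -0.11], [-173.66, 173.66]. Speed limits (degrees/s): [136.94, 136.94, 172.46, 180, 180, 180].

## Interface

Orientations are given as [roll, pitch, yaw] about the fixed x, y, z axes, in that order (R = Rz(yaw) Ry(pitch) Rx(roll)).
In Python, from plant import get_state, capture, close_job gives the robot as it stands.
- The arm moves only by the tool play_rows, never from a script. Its argument "series" is one flat list of numbers, 4 for each row, row after row: the shift along the tool's x, y, z in m, then the turn about the tool's x in rad. In form: [tx, ty, tz, spin, tx, ty, tz, spin, ...]. A call has exactly 5 rows; each row shifts and turns the commanded pose from where the row before left it, along the tool's axes as they then stand; what a row does not reach is not made up. A row lasts 1/12 s, in which the tool goes at most 41.7 mm and 7.16 degrees, less where a joint would pass 70% of its speed; a pose out of reach is approached as far as the arm can. A call is refused whole if a number of a shift passes 0.0417 or a number of a turn 0.125, either way. A call with a gripper value outside its range is refused whole. "jaw" is the opening in per cent of the stroke, from 0 (shut) to 100 (fully open), set as the call begins (left out, the last holds). The fingers move at their own pace and stop on an object; "squeeze" is the grip in N (left out, the last holds). Time passes only in rows, so rows that do not move let the fingers close, or fill a call up. It gives the time, the measured TCP pose, the force and the opening at its end, in the units of the state.
- get_state(): the state, without advancing time (a new reading comes with each control period).
- capture(name): name is "scene" or "top" or "wrist"; returns a dict with "img" (384x512x3 uint8, blue, green, red), "K" (3x3 intrinsics, pixels), "world_from_camera" (4x4, takes a point from camera to world coordinates). Camera axes: x right, y down, z forward; pixel columns grow to the right and rows downward; lengths in m; the calibration is good to about 2 mm. The wrist camera is an equidistant fisheye: a pixel r from the principal point sees the ray r / f radians off the axis. A picture is of the moment at which its call begins. There is no depth.
- close_job(): hands the job in, once; it reports no verdict.
The state is a dict: "time_s": time; "joints": joint angles; "qd": joint speeds; "joint_torque": joint torques, N m; "tcp_pos": TCP position; "eef_rot": TCP orientation; "contact_force": force on the tool from outside, world axes, zero at the start; "moment": the same for the moment, N m; "gripper_width": finger opening in m.
Only numpy, scipy, OpenCV 4.12 (cv2) and the standard library are available. Lean on these libraries where they do the work, as an engineer would, in place of code of your own. Each camera call takes 0.05 s, during which the arm holds its last target.

## Task

The die block sits loose in its holder. Hang the packing plate that suits today's gap on the block's edge, between block and jaw, then push the taper key down between plate and jaw, letting it shift with its taper, until you feel the block go hard up against the end stop; with the right plate the key bites at about half its blade, with the wrong one it barely enters or its head comes down on the jaw. Finish still gripping the key and pressing it down so that the stack stays tight, and leave the parts standing round the job where they are.

Things in the scene. Friction and masses are not known exactly. Their poses are not given: they have to be found in the camera images.
- holder: Grey die holder bolted to the bench, 84 x 203 mm. Frame: z up, y along the channel, +y to the end stop. Origin on the bench; channel floor 18 mm above it, lips 62 mm apart. The end stop's face is at y = +55 mm, so the block (70 mm) packed home has its -y face at y = -15 mm. It does not move.
- end_stop: Fixed upright end wall of the holder, 84 x 30 mm, 60 mm above the channel floor. Origin on the channel floor, in the middle of its thickness: its face towards the block is 15 mm from the origin on the -y side.
- jaw: Steel jaw screwed to the holder at a different place each day; does not move. Frame as holder. Origin on the channel floor straight below jaw_edge. 60 mm wide (x), 60 high, 26 thick at the top; its face towards the block leans 1:5 (11.3 deg) so that the gap narrows towards the floor.
- jaw_edge (a point): Middle of the jaw's top inner edge (78 mm above the bench). Gap at the top = y distance, along the holder, from here to the block's -y face when home. It varies from 21 to 39 mm; plate thickness plus 13 to 19 mm of key fills it.
- die_block: Loose steel block 60 (x) x 70 (y) x 60 mm, 0.8 kg, with a 42 mm blind bore in its top, standing in the channel. Origin at the centre of its underside. Starts 1 to 2.5 mm short of the end stop; the channel is oiled, it slides easily.
- block_edge (a point): Middle of the block's top edge on the -y side (towards the jaw), 78 mm above the bench.
- stand: Hardwood stand 76 x 185 mm, 46 mm high, fixed. Frame: z up, y along the row. From -y to +y: 20, 14 and 8 mm plates, then the key; slots 40 mm deep and 56 long in x. Its yaw is within 0.5 rad of the holder's: plates and key go in turned the same way as they stand here (+y to the end stop).
- plate_8_grip (a point): Thinnest of three steel packing plates, 8 mm thick (y). Point at the middle of its upright grip tab (24 mm wide in x, 31 high), 15 mm below the tab's top and 16 mm above its shoulders. Below: body 44 wide; a hook lip 6 mm thick juts 12 mm to +y, its underside 22 mm below this point; the body reaches 35 mm lower than that underside. Hangs by the lip in the stand.
- plate_14_grip (a point): Middle of three steel packing plates, 14 mm thick (y). Point at the middle of its upright grip tab (24 mm wide in x, 31 high), 15 mm below the tab's top and 16 mm above its shoulders. Below: body 44 wide; a hook lip 6 mm thick juts 12 mm to +y, its underside 22 mm below this point; the body reaches 35 mm lower than that underside. Hangs by the lip in the stand.
- plate_20_grip (a point): Thickest of three steel packing plates, 20 mm thick (y). Point at the middle of its upright grip tab (24 mm wide in x, 31 high), 15 mm below the tab's top and 16 mm above its shoulders. Below: body 44 wide; a hook lip 6 mm thick juts 12 mm to +y, its underside 22 mm below this point; the body reaches 35 mm lower than that underside. Hangs by the lip in the stand.
- plate_8_lip (a point): On the 8 mm plate: inner corner of the hook, where lip underside (z) meets the plate's +y face, mid-width. Hung in use, it lies on block_edge: lip flat on the block's top, face flush on the block's -y face.
- plate_14_lip (a point): On the 14 mm plate: inner corner of the hook, where lip underside (z) meets the plate's +y face, mid-width. Hung in use, it lies on block_edge: lip flat on the block's top, face flush on the block's -y face.
- plate_20_lip (a point): On the 20 mm plate: inner corner of the hook, where lip underside (z) meets the plate's +y face, mid-width. Hung in use, it lies on block_edge: lip flat on the block's top, face flush on the block's -y face.
- key_head (a point): Dark steel taper key, 0.35 kg. Point at the centre of its head, a block 36 (x) x 25 (y) x 34 mm high (z). The blade below is 36 wide and 62 long: upright face on +y, 14 mm from this point; other face tapers 1:5, blade 21 mm thick under the head, 9 mm at the foot. Leans up to 2 deg in its slot.
- key_foot (a point): Lower end of the key's upright (+y) face, mid-width: 79 mm below and 14 mm to +y of key_head. Foot corners are eased by 2 mm.
- key: The whole taper key; origin under the middle of its 9 mm foot, z up along the blade, +y face upright, -y face tapered (that side goes against the jaw). As it bites, the jaw shoves the key sideways towards plate and end stop: let it drift that way or steer it, else the jaw alone takes the push and the block stays loose. The block needs only 2 N to slide home; 12 to 15 N down on the key makes the stack firm.
- plate_8: The whole 8 mm packing plate; origin at the middle of its lower end, frame as stand.
- plate_14: The whole 14 mm packing plate; origin at the middle of its lower end, frame as stand.
- plate_20: The whole 20 mm packing plate; origin at the middle of its lower end, frame as stand.
- valve_a: Bystander: aluminium valve body with stem, 42 mm across, 64 high. Leave.
- valve_b: Bystander: aluminium valve body with stem, 39 mm across, 59 high. Leave.
- thread_lock: Bystander: small bottle with a nozzle, 28 mm across, 84 high. Leave.
- brass_drift: Bystander: brass drift 23 mm thick, 102 long, lying. Leave.
Not all that is in view belongs to the job. Leave any green or purple look-alike of the plate_20 alone.

How it is judged (in metres and radians):
On the way, in this order (a step that is already met when the one before it is completed fails the run):
1. a packing plate hangs by its lip on the die block's edge, between block and jaw (((x of plate_8_lip in the frame of die_block between -0.013 and 0.013 m and y of plate_8_lip in the frame of die_block between -0.039 and -0.032 m and z of plate_8_lip in the frame of die_block between 0.057 and 0.0635 m and angle between plate_8_lip's own z axis and vertical below 0.1 rad) or (x of plate_14_lip in the frame of die_block between -0.013 and 0.013 m and y of plate_14_lip in the frame of die_block between -0.039 and -0.032 m and z of plate_14_lip in the frame of die_block between 0.057 and 0.0635 m and angle between plate_14_lip's own z axis and vertical below 0.1 rad) or (x of plate_20_lip in the frame of die_block between -0.013 and 0.013 m and y of plate_20_lip in the frame of die_block between -0.039 and -0.032 m and z of plate_20_lip in the frame of die_block between 0.057 and 0.0635 m and angle between plate_20_lip's own z axis and vertical below 0.1 rad))), for 0.2 s.
2. the key's foot is between plate and jaw, 6 mm below the jaw's top (x of key_foot in the frame of jaw between -0.015 and 0.015 m and z of key_foot in the frame of jaw below 0.054 m and y of key_foot in the frame of jaw between 0 and 0.03 m and angle between key_foot's own z axis and vertical below 0.15 rad), for 0.1 s.
At the end, for the whole second after the job is handed in: A plate hangs seated on the block (about 3 mm), the upright key bears on plate (over 2 N) and jaw (over 3 N), its foot 14 to 57 mm below the jaw's top and within 15 mm of its middle, the block bears on the end stop with over 3 N, and the robot still holds the key (over 5 N) (contact force between die_block and end_stop above 3 N and angle between die_block's own z axis and vertical below 0.05 rad and ((x of plate_8_lip in the frame of die_block between -0.013 and 0.013 m and y of plate_8_lip in the frame of die_block between -0.039 and -0.032 m and z of plate_8_lip in the frame of die_block between 0.057 and 0.0635 m and angle between plate_8_lip's own z axis and vertical below 0.1 rad and contact force between key and plate_8 above 2 N) or (x of plate_14_lip in the frame of die_block between -0.013 and 0.013 m and y of plate_14_lip in the frame of die_block between -0.039 and -0.032 m and z of plate_14_lip in the frame of die_block between 0.057 and 0.0635 m and angle between plate_14_lip's own z axis and vertical below 0.1 rad and contact force between key and plate_14 above 2 N) or (x of plate_20_lip in the frame of die_block between -0.013 and 0.013 m and y of plate_20_lip in the frame of die_block between -0.039 and -0.032 m and z of plate_20_lip in the frame of die_block between 0.057 and 0.0635 m and angle between plate_20_lip's own z axis and vertical below 0.1 rad and contact force between key and plate_20 above 2 N)) and contact force between key and jaw above 3 N and contact force between key and the fingers above 5 N and x of key_foot in the frame of jaw between -0.015 and 0.015 m and z of key_foot in the frame of jaw between 0.003 and 0.046 m and angle between key_foot's own z axis and vertical below 0.1 rad and linear speed of key below 0.01 m/s); the arm keeps its last pose, push and grip.
It fails at once if a part standing round the job was moved by over 3 cm (distance of any of valve_a, valve_b, thread_lock, brass_drift from where it was at the start of the episode above 0.03 m).
It also fails if it takes over 58 s, if anything falls off the work surface, if the arm or the gripper's body presses on something with over 40 N, if the wrist force passes 120 N, or if a joint passes its speed limit or range.

## Working session

There is one attempt and no reset: what is moved stays moved. The work goes in short steps, Python scripts to look and compute and a tool call to move; the robot and the scene stay as the last step left them, time stands still between calls to the robot, and variables do not carry over. Pictures are saved under pics/ and viewed, and the job is handed in when it is done.

Besides the shell and the picture viewer there is one more tool, called after ">>>" by a JSON object that holds its "op" and its "data". play_rows: Moves the arm, as the interface text tells. Its arguments: {"type":"object","properties":{"series":{"type":"array","items":{"type":"number"}},"jaw":{"type":"number"},"squeeze":{"type":"number"}},"required":["series"]}

```bash
ls; mkdir -p pics; python3 - <<'E'
from plant import get_state, capture
import cv2
print(get_state())
for n in ["scene","top","wrist"]:
    c=capture(n); cv2.imwrite(f"pics/{n}0.png",c["img"]); print(n,c["K"].round(1).tolist(),c["world_from_camera"].round(4).tolist())
E
```

```text
pics
{'time_s': 0.0, 'joints': array([ 8.73821649e+01,  2.05916998e+01,  6.35327769e-01, -2.23117026e-02,
       -7.01349088e+01, -1.65067421e+01]), 'qd': array([ 0.13005247, -0.12199907,  0.075438  ,  0.00372431, -0.08011971,
       -0.04226098]), 'joint_torque': array([ 6.23291089e-05, -5.82719707e+01,  2.93037558e+01,  6.99671522e+00,
        6.81251142e-03, -1.67617941e-04]), 'tcp_pos': array([0.2209998 , 0.63729185, 0.2256246 ]), 'eef_rot': array([   3.56766103,   89.90633963, -105.56451459]), 'contact_force': array([-0.21897817, -0.22191259,  0.02440066]), 'moment': array([ 0.03563916, -0.02134474,  0.03118982]), 'gripper_width': 0.08747526483499019}
scene [[468.9, 0.0, 252.8], [0.0, 468.9, 191.7], [0.0, 0.0, 1.0]] [[0.7012, -0.3113, 0.6414, -0.2561], [-0.7129, -0.2927, 0.6373, -0.8207], [-0.0106, -0.9041, -0.4271, 0.6228], [0.0, 0.0, 0.0, 1.0]]
top [[355.1, 0.0, 261.6], [0.0, 355.1, 190.4], [0.0, 0.0, 1.0]] [[0.0295, -0.9799, 0.1972, 0.3652], [-0.9995, -0.0304, -0.0016, -0.0359], [0.0075, -0.197, -0.9804, 0.9677], [0.0, 0.0, 0.0, 1.0]]
wrist [[297.3, 0.0, 255.5], [0.0, 297.3, 187.2], [0.0, 0.0, 1.0]] [[-0.3272, -0.9078, -0.2622, 0.2916], [-0.945, 0.3147, 0.0896, 0.6131], [0.0012, 0.2771, -0.9608, 0.3832], [0.0, 0.0, 0.0, 1.0]]
```

View pics/scene0.png

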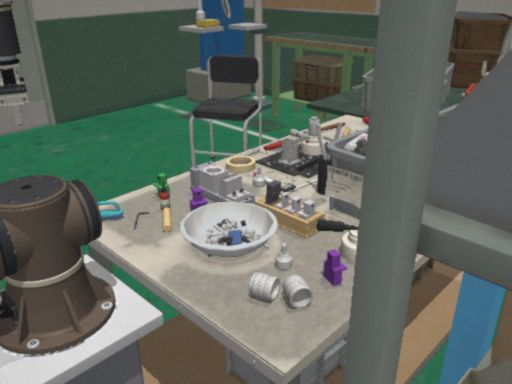

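View pics/top0.png

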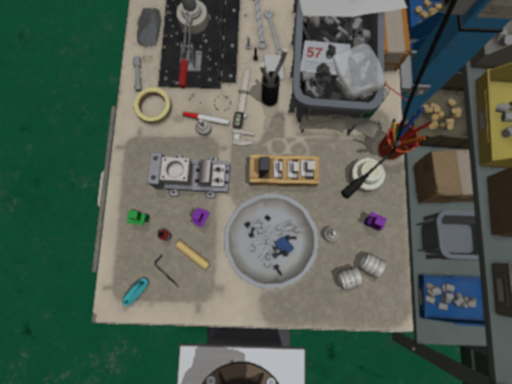

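View pics/wrist0.png

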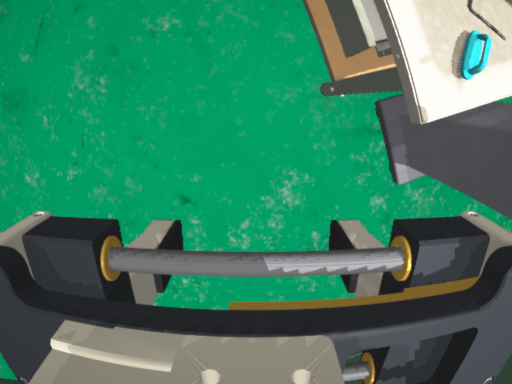

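```bash
python3 - <<'E'
import cv2
a=cv2.imread("pics/top0.png")[140:220,140:330]; cv2.imwrite("pics/topz.png",cv2.resize(a,None,fx=4.2,fy=4.2,interpolation=cv2.INTER_CUBIC))
a=cv2.imread("pics/scene0.png")[150:250,180:340]; cv2.imwrite("pics/scz.png",cv2.resize(a,None,fx=5,fy=5,interpolation=cv2.INTER_CUBIC))
E
```

```text
(no output)
```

View pics/topz.png

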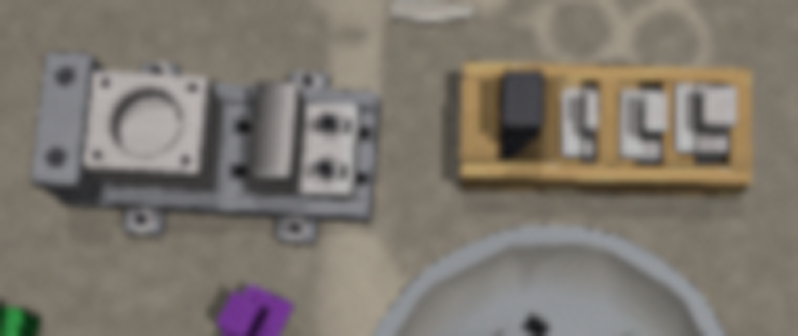

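View pics/scz.png

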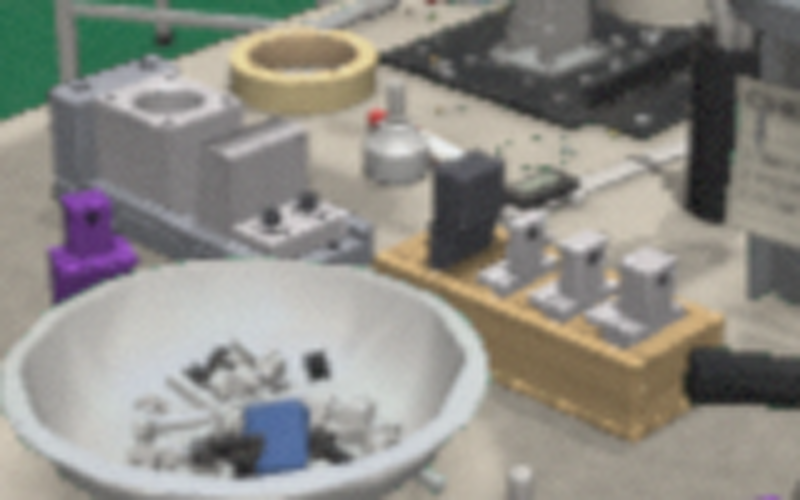

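```bash
cat > h.py <<'E'
import numpy as np, cv2
from scipy.spatial.transform import Rotation as R
from plant import get_state, capture
def ray(c,uv,fish=False):
    K=c["K"];T=c["world_from_camera"]
    x=(uv[0]-K[0,2])/K[0,0];y=(uv[1]-K[1,2])/K[1,1]
    if fish:
        r=np.hypot(x,y); s=np.sin(r)/r if r>1e-9 else 1; d=np.array([x*s,y*s,np.cos(r)])
    else: d=np.array([x,y,1.])
    return T[:3,3],T[:3,:3]@d
def onz(c,uv,z,fish=False):
    o,d=ray(c,uv,fish); return o+d*(z-o[2])/d[2]
def proj(c,p,fish=False):
    T=np.linalg.inv(c["world_from_camera"]);q=T[:3,:3]@p+T[:3,3];K=c["K"]
    if fish:
        h=np.hypot(q[0],q[1]);th=np.arctan2(h,q[2]);s=th/h
        return np.array([K[0,2]+K[0,0]*q[0]*s,K[1,2]+K[1,1]*q[1]*s])
    return np.array([K[0,0]*q[0]/q[2]+K[0,2],K[1,1]*q[1]/q[2]+K[1,2]])
def rot(s): return R.from_euler('xyz',s["eef_rot"],degrees=True).as_matrix()
E
python3 - <<'E'
from h import *
c=capture("top")
f=lambda u,v,z: onz(c,(140+u/4.2,140+v/4.2),z).round(4)
print("block corners",[f(*p,.078) for p in [(95,70),(209,73),(201,175),(85,168)]])
print("jaw edge",[f(*p,.078) for p in [(262,82),(250,178)]],[f(*p,.078) for p in [(298,82),(290,178)]])
print("stand",[f(*p,.046) for p in [(462,64),(750,70),(748,185),(460,180)]])
s=get_state(); print(rot(s).round(3))
E
```

```text
block corners [array([0.6255, 0.2226, 0.078 ]), array([0.6258, 0.152 , 0.078 ]), array([0.561 , 0.1524, 0.078 ]), array([0.5632, 0.2234, 0.078 ])]
jaw edge [array([0.6211, 0.1189, 0.078 ]), array([0.5601, 0.1224, 0.078 ])] [array([0.6218, 0.0967, 0.078 ]), array([0.5608, 0.098 , 0.078 ])]
stand [array([ 0.6463, -0.0032,  0.046 ]), array([ 0.6482, -0.1885,  0.046 ]), array([ 0.5724, -0.1871,  0.046 ]), array([ 0.5699, -0.0046,  0.046 ])]
[[-0.     0.945 -0.328]
 [-0.001 -0.328 -0.945]
 [-1.     0.     0.001]]
```

```bash
cat >> h.py <<'E'
def plan(goal,yawz,n):
    """rows to reach TCP goal (world) and tool-z heading yawz (deg)"""
    s=get_state();M=rot(s);p=s["tcp_pos"].copy()
    h0=np.degrees(np.arctan2(M[1,2],M[0,2]));d=(yawz-h0+180)%360-180
    sp=-np.radians(d)/n; step=(np.array(goal)-p)/n
    print("heading",h0.round(2),"turn",round(-np.radians(d),4),"axis tilt",M[:,0].round(4),"pos",p.round(4))
    for i in range(n):
        t=M.T@step
        print([float(v) for v in t.round(4)]+[round(float(sp),4)])
        M=M@R.from_euler('x',sp).as_matrix()
E
python3 -c "
from h import *
plan((.595,.19,.227),-181,15)"
```

```text
heading -109.13 turn 1.2544 axis tilt [-2.e-04 -9.e-04 -1.e+00] pos [0.2211 0.6375 0.226 ]
[-0.0, 0.0333, 0.02, 0.0836]
[-0.0, 0.0349, 0.0172, 0.0836]
[-0.0, 0.0362, 0.0142, 0.0836]
[-0.0, 0.0373, 0.0111, 0.0836]
[-0.0, 0.0381, 0.008, 0.0836]
[-0.0, 0.0386, 0.0048, 0.0836]
[-0.0, 0.0388, 0.0015, 0.0836]
[-0.0, 0.0388, -0.0017, 0.0836]
[-0.0, 0.0386, -0.005, 0.0836]
[-0.0, 0.038, -0.0082, 0.0836]
[-0.0, 0.0372, -0.0113, 0.0836]
[-0.0, 0.0361, -0.0144, 0.0836]
[-0.0, 0.0348, -0.0174, 0.0836]
[-0.0, 0.0332, -0.0202, 0.0836]
[-0.0, 0.0314, -0.0229, 0.0836]
```

>>> {"op": "play_rows", "data": {"series": [0,0.0333,0.02,0.0836,0,0.0349,0.0172,0.0836,0,0.0362,0.0142,0.0836,0,0.0373,0.0111,0.0836,0,0.0381,0.008,0.0836]}}

```text
time_s: 0.62
tcp_pos: [0.3466, 0.4869, 0.2265]
eef_rot: [0.7, 90.0, -132.6]
contact_force: [1.1, 0.1, 0.1]
gripper_width: 0.0873
```

>>> {"op": "play_rows", "data": {"series": [0,0.0386,0.0048,0.0836,0,0.0388,0.0015,0.0836,0,0.0388,-0.0017,0.0836,0,0.0386,-0.005,0.0836,0,0.038,-0.0082,0.0836]}}

```text
time_s: 1.03
tcp_pos: [0.4713, 0.3377, 0.2267]
eef_rot: [-140.0, 90.0, 62.7]
contact_force: [0.9, 1.0, -0.1]
gripper_width: 0.0876
```

>>> {"op": "play_rows", "data": {"series": [0,0.0372,-0.0113,0.0836,0,0.0361,-0.0144,0.0836,0,0.0348,-0.0174,0.0836,0,0.0332,-0.0202,0.0836,0,0.0314,-0.0229,0.0836]}}

```text
time_s: 1.45
tcp_pos: [0.5961, 0.1886, 0.2266]
eef_rot: [-104.7, 90.0, 74.1]
contact_force: [0.7, 0.4, 1.1]
gripper_width: 0.0882
```

>>> {"op": "play_rows", "data": {"series": [0,0,0,0,0,0,0,0,0,0,0,0,0,0,0,0,0,0,0,0]}}

```text
time_s: 1.87
tcp_pos: [0.5947, 0.1913, 0.2267]
eef_rot: [-119.9, 90.0, 59.3]
contact_force: [-0.6, -0.0, -0.3]
gripper_width: 0.0876
```

```bash
python3 -c "
from h import *
c=capture('wrist');np.savez('c1.npz',**c)
cv2.imwrite('pics/w1.png',cv2.resize(c['img'],None,fx=1.5,fy=1.5))
plan((.595,.19,.227),-181,1)
s=get_state();print(s['time_s'],c['world_from_camera'])"
```

```text
heading 179.15 turn 0.0026 axis tilt [ 3.e-04  3.e-04 -1.e+00] pos [0.5947 0.1914 0.2268]
[-0.0002, 0.0014, -0.0003, 0.0026]
1.9167 [[-9.99895219e-01  1.37114167e-02  4.64206547e-03  5.93204227e-01]
 [ 1.44614415e-02  9.60473389e-01  2.77995926e-01  1.16476350e-01]
 [-6.46862363e-04  2.78033928e-01 -9.60571037e-01  3.84174133e-01]
 [ 0.00000000e+00  0.00000000e+00  0.00000000e+00  1.00000000e+00]]
```

View pics/w1.png

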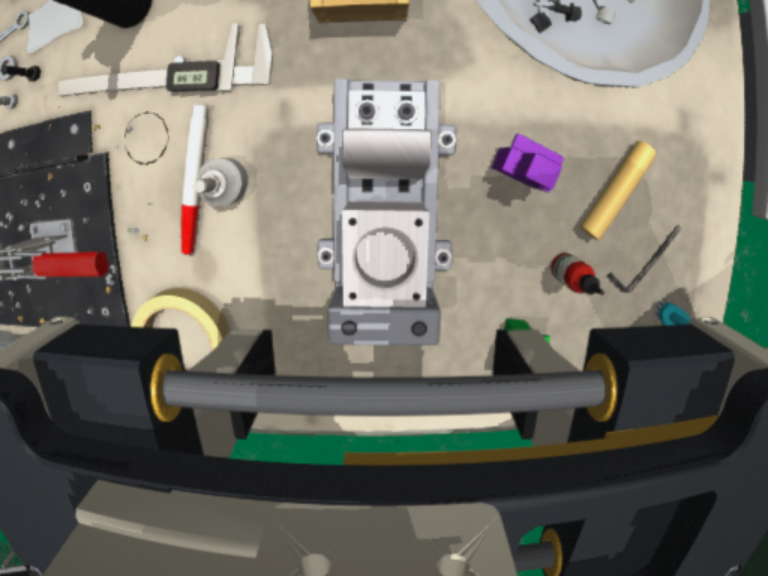

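```bash
python3 -c "
import numpy as np,cv2
a=np.load('c1.npz')['img'][45:235,205:305]
cv2.imwrite('pics/w1z.png',cv2.resize(cv2.rotate(a,cv2.ROTATE_90_CLOCKWISE),None,fx=4.2,fy=4.2,interpolation=cv2.INTER_CUBIC))"
```

```text
(no output)
```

View pics/w1z.png

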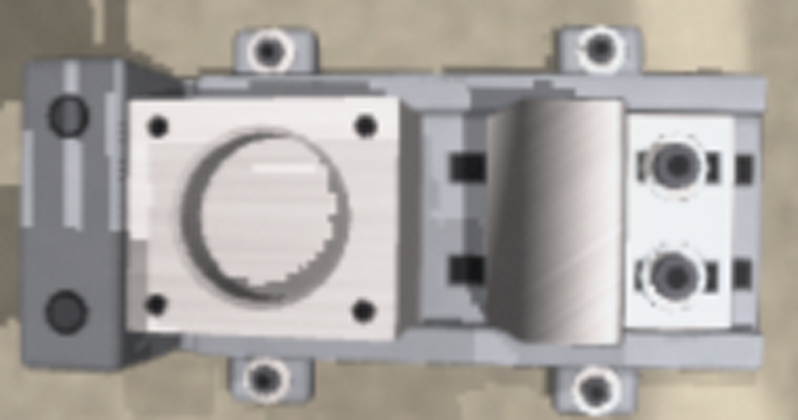

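```bash
cat > m.py <<'E'
from h import *
d=np.load('c1.npz');c={k:d[k] for k in d.files}
g=cv2.cvtColor(c['img'],cv2.COLOR_BGR2GRAY).astype(float)
for name,u0,u1,v0,v1 in [("col",235,275,55,205)]:
    for ua,ub in [(234,242),(246,252),(255,262),(268,276)]:
        prof=g[v0:v1,ua:ub].mean(1); print(ua,ub,[(v0+i,int(p)) for i,p in enumerate(prof)][0:150:1] if 0 else "")
        gr=np.diff(prof)
        for i in range(1,len(gr)-1):
            if abs(gr[i])>7 and abs(gr[i])>=abs(gr[i-1]) and abs(gr[i])>abs(gr[i+1]):
                o=.5*(abs(gr[i+1])-abs(gr[i-1]))/(2*abs(gr[i])-abs(gr[i-1])-abs(gr[i+1]))
                v=v0+i+.5+o; print("  v %.2f g %.0f"%(v,gr[i]),onz(c,((ua+ub-1)/2,v),.078,True).round(4)[:2])
E
python3 m.py
```

```text
234 242 
  v 59.65 g 31 [0.6109 0.0706]
  v 66.51 g 8 [0.611  0.0778]
  v 69.20 g -15 [0.6111 0.0806]
  v 78.65 g 12 [0.6112 0.0905]
  v 82.60 g 9 [0.6113 0.0946]
  v 84.71 g -43 [0.6114 0.0967]
  v 86.48 g 47 [0.6114 0.0986]
  v 95.83 g -8 [0.6116 0.1082]
  v 97.80 g -8 [0.6116 0.1103]
  v 99.29 g -8 [0.6116 0.1118]
  v 101.50 g -8 [0.6117 0.1141]
  v 103.69 g -9 [0.6117 0.1163]
  v 105.56 g -9 [0.6118 0.1183]
  v 108.28 g -9 [0.6118 0.1211]
  v 114.50 g 12 [0.612  0.1275]
  v 116.22 g 13 [0.612  0.1293]
  v 118.48 g -24 [0.612  0.1316]
  v 124.35 g 37 [0.6122 0.1377]
  v 133.88 g -33 [0.6124 0.1476]
  v 139.49 g 89 [0.6126 0.1534]
  v 145.07 g -38 [0.6127 0.1593]
  v 149.59 g 40 [0.6128 0.164 ]
  v 183.64 g 10 [0.6139 0.2008]
  v 194.70 g -43 [0.6143 0.2132]
  v 198.92 g 38 [0.6144 0.218 ]
246 252 
  v 59.55 g 69 [0.5998 0.0708]
  v 63.17 g -37 [0.5999 0.0746]
  v 66.40 g 49 [0.5999 0.078 ]
  v 68.63 g -33 [0.6    0.0803]
  v 72.34 g -10 [0.6    0.0842]
  v 75.61 g 10 [0.6001 0.0876]
  v 78.64 g 28 [0.6001 0.0907]
  v 80.29 g -20 [0.6001 0.0925]
  v 82.56 g 35 [0.6002 0.0948]
  v 8
[... 1293 characters left out ...]
 81.50 g -59 [0.5769 0.094 ]
  v 83.51 g 74 [0.5769 0.096 ]
  v 85.64 g -75 [0.5769 0.0982]
  v 96.27 g -9 [0.5771 0.1092]
  v 99.58 g -9 [0.5771 0.1126]
  v 101.67 g -9 [0.5771 0.1148]
  v 104.62 g -9 [0.5771 0.1178]
  v 107.50 g -9 [0.5772 0.1208]
  v 119.47 g -21 [0.5773 0.1331]
  v 123.05 g 18 [0.5773 0.1369]
  v 127.70 g 34 [0.5773 0.1417]
  v 134.36 g -26 [0.5774 0.1486]
  v 140.07 g 53 [0.5774 0.1546]
  v 155.79 g -14 [0.5775 0.1711]
  v 159.26 g -9 [0.5775 0.1748]
  v 163.45 g 9 [0.5775 0.1793]
  v 166.30 g 9 [0.5775 0.1824]
  v 175.42 g -16 [0.5775 0.1923]
  v 181.57 g -8 [0.5775 0.199 ]
  v 185.76 g 17 [0.5775 0.2037]
  v 195.56 g -8 [0.5775 0.2147]
  v 199.45 g -25 [0.5775 0.2192]
```

```bash
python3 -c "
from h import *
d=np.load('c1.npz');c={k:d[k] for k in d.files}
F=lambda u,v,z: onz(c,(205+v/4.2,234-u/4.2),z,True).round(4)[:2]
print('floor line',F(487,220,.018),F(487,115,.018),F(487,325,.018))
print('corners',F(527,100,.078),F(527,342,.078),F(622,99,.078),F(620,343,.078))
print('block',F(130,98,.078),F(400,98,.078),F(400,340,.078),F(130,330,.078))
print('stop',F(122,60,.078),F(122,365,.078),F(22,60,.078),F(22,365,.078))
a=c['img'][80:150,225:290]
cv2.imwrite('pics/w1zz.png',cv2.resize(cv2.rotate(a,cv2.ROTATE_90_CLOCKWISE),None,fx=9,fy=9,interpolation=cv2.INTER_CUBIC))
"
```

```text
floor line [0.5914 0.1345] [0.622  0.1339] [0.5608 0.1347]
corners [0.6207 0.1211] [0.5619 0.1219] [0.6205 0.0977] [0.5615 0.099 ]
block [0.6246 0.2227] [0.6221 0.1525] [0.5624 0.1533] [0.5643 0.2235]
stop [0.6347 0.2248] [0.555  0.2259] [0.6363 0.2534] [0.5542 0.2546]
```

View pics/w1zz.png

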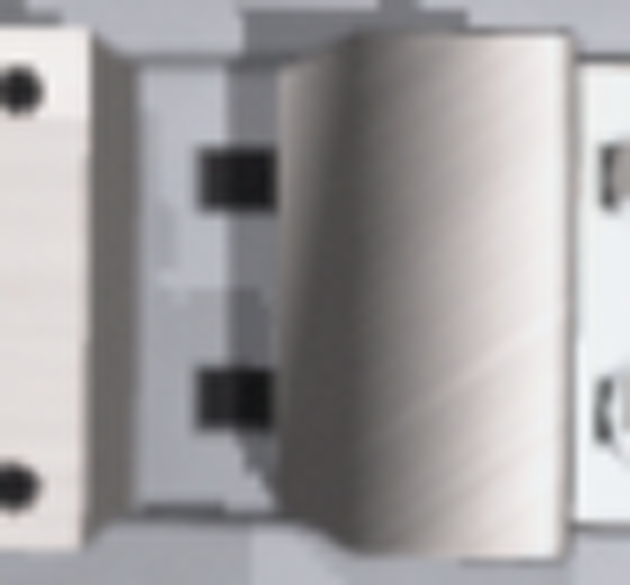

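>>> {"op": "play_rows", "data": {"series": [0,0.0417,-0.003,0,0,0.0417,-0.003,0,0,0.0417,-0.003,0,0,0.0417,-0.003,0,0,0.0417,-0.003,0]}}

```text
time_s: 2.33
tcp_pos: [0.6064, -0.0183, 0.2271]
eef_rot: [-165.1, 90.0, 14.1]
contact_force: [0.7, 1.2, 0.3]
gripper_width: 0.0876
```

>>> {"op": "play_rows", "data": {"series": [0,0,0,0,0,0,0,0,0,0,0,0,0,0,0,0,0,0,0,0]}}

```text
time_s: 2.75
tcp_pos: [0.6067, -0.0162, 0.2266]
eef_rot: [-132.5, 90.0, 46.6]
contact_force: [-0.1, -0.2, -0.3]
gripper_width: 0.0875
```

```bash
python3 -c "
from h import *
c=capture('wrist');np.savez('c2.npz',**c)
cv2.imwrite('pics/w2.png',cv2.resize(c['img'],None,fx=1.5,fy=1.5))
plan((.595,.19,.227),-181,1)
print(proj(c,np.array([.61,-.096,.046]),True))"
```

```text
heading 179.15 turn 0.0026 axis tilt [ 0.e+00  1.e-04 -1.e+00] pos [ 0.6067 -0.0163  0.2266]
[-0.0004, -0.2061, 0.0148, 0.0026]
[251.42460875  99.15797214]
```

View pics/w2.png

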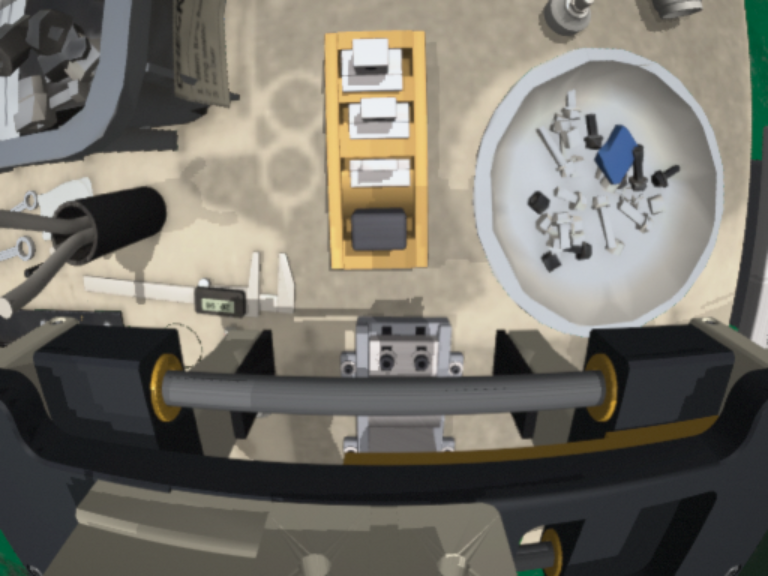

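```bash
python3 -c "
import numpy as np,cv2
a=np.load('c2.npz')['img'][15:185,210:295]
cv2.imwrite('pics/w2z.png',cv2.resize(cv2.rotate(a,cv2.ROTATE_90_CLOCKWISE),None,fx=4.7,fy=4.7,interpolation=cv2.INTER_CUBIC))"
```

```text
(no output)
```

View pics/w2z.png

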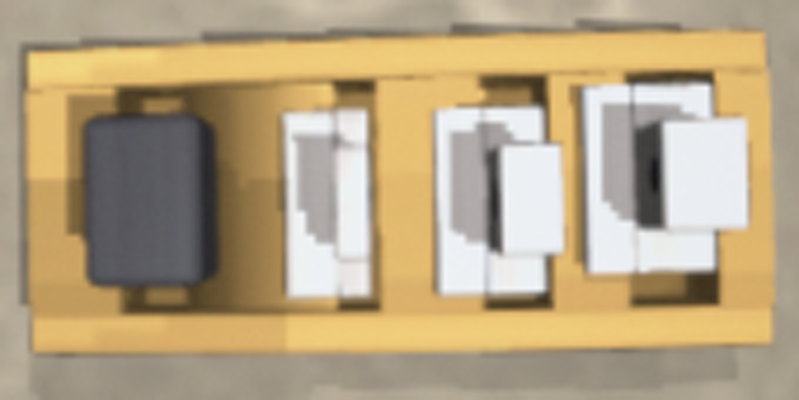

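```bash
python3 -c "
from h import *
d=np.load('c2.npz');c={k:d[k] for k in d.files}
def F(u,v,z): 
  u=(u+.5)/4.7-.5;v=(v+.5)/4.7-.5
  return onz(c,(210+v,184-u),z,True).round(4)[:2]
print('tab14 top',[F(*p,.083) for p in [(501,144),(562,144),(560,254),(501,252)]])
print('tab20 top',[F(*p,.083) for p in [(664,118),(746,118),(747,229),(664,229)]])
print('lip14',[F(*p,.052) for p in [(437,107),(437,294)]],'body',[F(*p,.052) for p in [(545,107),(545,294)]])
print('key top',[F(*p,.102) for p in [(86,117),(200,117),(200,282),(90,284)]])
print('stand',[F(*p,.046) for p in [(28,55),(765,32),(773,343),(33,352)]])
"
```

```text
tab14 top [array([ 0.6203, -0.1174]), array([ 0.6201, -0.1307]), array([ 0.5968, -0.1299]), array([ 0.5974, -0.117 ])]
tab20 top [array([ 0.6253, -0.1535]), array([ 0.6251, -0.1722]), array([ 0.6015, -0.1718]), array([ 0.6018, -0.153 ])]
lip14 [array([ 0.6308, -0.1051]), array([ 0.587 , -0.1043])] body [array([ 0.6303, -0.131 ]), array([ 0.5867, -0.1302])]
key top [array([ 0.6267, -0.031 ]), array([ 0.626 , -0.0548]), array([ 0.5925, -0.0543]), array([ 0.5922, -0.0314])]
stand [array([ 0.6471, -0.0046]), array([ 0.6482, -0.1883]), array([ 0.5736, -0.1887]), array([ 0.5726, -0.0048])]
```

```bash
python3 -c "
from h import *
c=capture('top')
print(onz(c,(265,104),.0),onz(c,(265,104),.1),onz(c,(320,117),.0),onz(c,(320,110),.12), onz(c,(345,193),.1))
plan((.6087,-.1237,.1),179.15,4)
plan((.6087,-.1237,.055),179.15,5)
"
```

```text
[ 0.81752639 -0.03974386  0.        ] [ 0.77078033 -0.03934152  0.1       ] [ 0.78232981 -0.20052182  0.        ] [ 0.74964131 -0.18015695  0.12      ] [ 0.53947335 -0.24530082  0.1       ]
heading 179.14 turn -0.0002 axis tilt [ 0.  0. -1.] pos [ 0.6067 -0.0164  0.2266]
[0.0316, 0.0268, -0.0009, -0.0]
[0.0316, 0.0268, -0.0009, -0.0]
[0.0316, 0.0268, -0.0009, -0.0]
[0.0316, 0.0268, -0.0009, -0.0]
heading 179.14 turn -0.0002 axis tilt [ 0.  0. -1.] pos [ 0.6067 -0.0164  0.2266]
[0.0343, 0.0215, -0.0007, -0.0]
[0.0343, 0.0215, -0.0007, -0.0]
[0.0343, 0.0215, -0.0007, -0.0]
[0.0343, 0.0215, -0.0007, -0.0]
[0.0343, 0.0215, -0.0007, -0.0]
```

>>> {"op": "play_rows", "data": {"series": [0,0.026,-0.001,0,0,0.026,-0.001,0,0.02,0.026,0,0,0.032,0.0215,0,0,0.032,0.0078,0,0]}}

```text
time_s: 3.27
tcp_pos: [0.6076, -0.1265, 0.1427]
eef_rot: [-180.0, 89.8, -1.0]
contact_force: [0.3, 1.2, -0.5]
gripper_width: 0.0875
```

>>> {"op": "play_rows", "data": {"series": [0.03,0,0,0,0.03,0,0,0,0,0,0,0,0,0,0,0,0,0,0,0]}}

```text
time_s: 3.68
tcp_pos: [0.6082, -0.1246, 0.0842]
eef_rot: [163.3, 89.9, -17.6]
contact_force: [0.1, 1.0, 0.8]
gripper_width: 0.0873
```

```bash
python3 -c "
from h import *
c=capture('wrist');np.savez('c3.npz',**c)
cv2.imwrite('pics/w3.png',cv2.resize(c['img'],None,fx=1.5,fy=1.5))
plan((.6087,-.1237,.055),179.15,1)"
```

```text
heading 179.11 turn -0.0008 axis tilt [ 3.2e-03 -3.0e-04 -1.0e+00] pos [ 0.6086 -0.1246  0.0848]
[0.0298, -0.0009, -0.0, -0.0008]
```

View pics/w3.png

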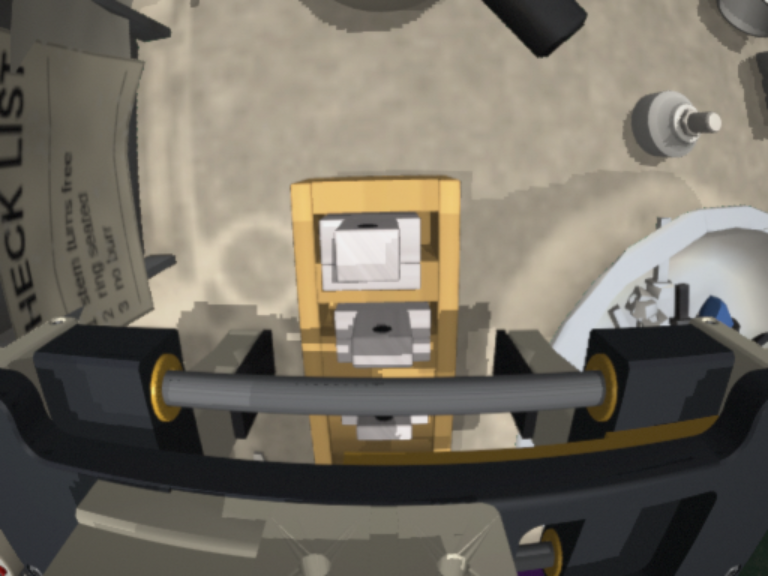

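>>> {"op": "play_rows", "data": {"series": [0,-0.001,0,0,0.0,0,0,0,0.01,0,0,0,0.01,0,0,0,0.0098,0,0,0], "jaw": 50}}

```text
time_s: 4.15
tcp_pos: [0.6067, -0.124, 0.0519]
eef_rot: [-132.5, 90.0, 46.5]
contact_force: [-0.9, 0.2, -0.7]
gripper_width: 0.0601
```

>>> {"op": "play_rows", "data": {"series": [0,0,0,0,0,0,0,0,0,0,0,0,0,0,0,0,0,0,0,0], "jaw": 0, "squeeze": 40}}

```text
time_s: 4.57
tcp_pos: [0.6069, -0.1241, 0.053]
eef_rot: [-165.9, 90.0, 13.2]
contact_force: [-2.1, -1.3, 2.1]
gripper_width: 0.0265
```

>>> {"op": "play_rows", "data": {"series": [0,0,0,0,0,0,0,0,0,0,0,0,0,0,0,0,0,0,0,0]}}

```text
time_s: 4.98
tcp_pos: [0.6066, -0.1241, 0.053]
eef_rot: [16.9, 90.0, -164.1]
contact_force: [-3.0, -0.4, 4.8]
gripper_width: 0.0238
```

>>> {"op": "play_rows", "data": {"series": [-0.01,0,0,0,-0.015,0,0,0,-0.02,0,0,0,-0.03,0,0,0,-0.03,0,0,0]}}

```text
time_s: 5.4
tcp_pos: [0.6064, -0.1239, 0.1583]
eef_rot: [-7.5, 89.9, 171.6]
contact_force: [1.2, -0.4, -3.7]
gripper_width: 0.0233
```

```bash
python3 -c "
from h import *
c=capture('wrist');np.savez('c4.npz',**c)
cv2.imwrite('pics/w4.png',cv2.resize(c['img'],None,fx=1.5,fy=1.5))
plan((.59,.07,.165),179.15,6);print(get_state()['contact_force'])"
```

```text
heading 179.1 turn -0.0009 axis tilt [ 0.0086 -0.0011 -1.    ] pos [ 0.6101 -0.1244  0.166 ]
[0.0001, -0.0323, 0.0039, -0.0001]
[0.0001, -0.0323, 0.0039, -0.0001]
[0.0001, -0.0323, 0.0039, -0.0001]
[0.0001, -0.0324, 0.0038, -0.0001]
[0.0001, -0.0324, 0.0038, -0.0001]
[0.0001, -0.0324, 0.0038, -0.0001]
[ 3.12112921 -0.54985703  4.08165876]
```

View pics/w4.png

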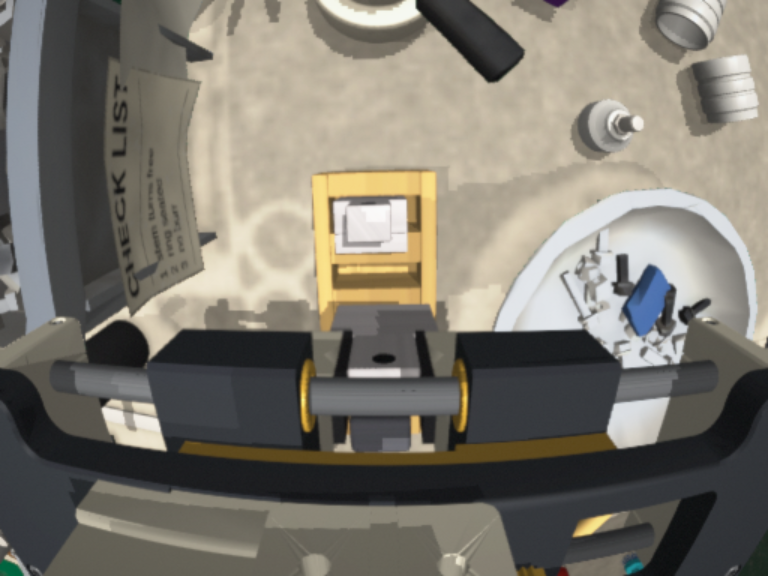

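>>> {"op": "play_rows", "data": {"series": [0,-0.02,0.002,0,0,-0.035,0.002,0,0,-0.04,0.003,0,0,-0.04,0.003,0,0,-0.04,0.003,0]}}

```text
time_s: 5.87
tcp_pos: [0.5966, 0.0528, 0.158]
eef_rot: [-137.3, 89.9, 41.7]
contact_force: [1.5, 0.0, -2.8]
gripper_width: 0.0235
```

>>> {"op": "play_rows", "data": {"series": [0,-0.038,0.002,0,0,-0.03,0.001,0,0,-0.02,0,0,0,-0.005,0,0,0,0,0,0]}}

```text
time_s: 6.28
tcp_pos: [0.5954, 0.146, 0.1577]
eef_rot: [-111.4, 90.0, 67.7]
contact_force: [0.8, 0.0, -2.3]
gripper_width: 0.0238
```

>>> {"op": "play_rows", "data": {"series": [0,0,0,0,0,0,0,0,0,0,0,0,0,0,0,0,0,0,0,0]}}

```text
time_s: 6.7
tcp_pos: [0.5955, 0.1433, 0.1578]
eef_rot: [-159.5, 90.0, 19.4]
contact_force: [0.1, 0.0, -2.9]
gripper_width: 0.0236
```

```bash
python3 -c "
from h import *
c=capture('wrist');np.savez('c5.npz',**c)
cv2.imwrite('pics/w5.png',cv2.resize(c['img'],None,fx=1.5,fy=1.5))
plan((.5918,.1446,.155),179.15,1);print(get_state()['contact_force'])
for n in ['scene','top']:
  c=capture(n);np.savez(n+'5.npz',**c)
"
```

```text
heading 178.97 turn -0.0031 axis tilt [ 0.  0. -1.] pos [0.5955 0.1435 0.1578]
[0.0028, -0.0011, 0.0037, -0.0031]
[-0.45487584  0.07164989 -3.46752712]
```

View pics/w5.png

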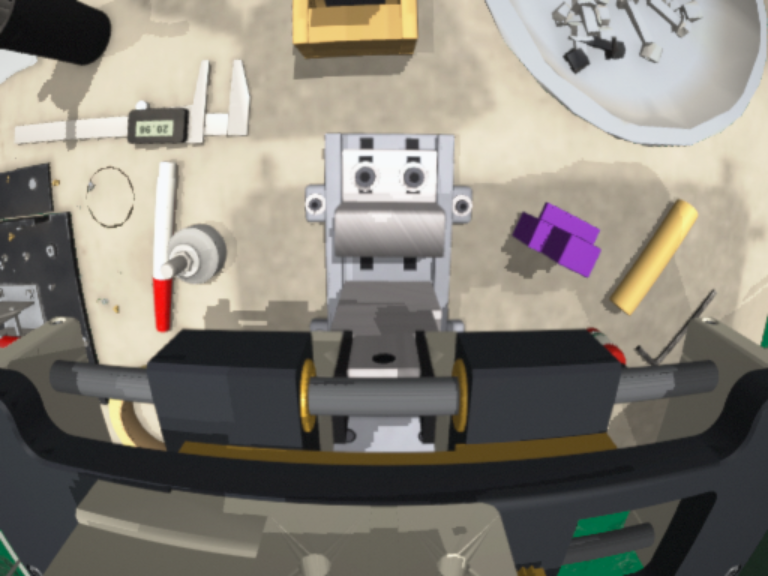

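```bash
python3 -c "
from h import *
d=np.load('c5.npz');a=d['img'][125:305,205:310]
cv2.imwrite('pics/w5z.png',cv2.resize(cv2.rotate(a,cv2.ROTATE_90_CLOCKWISE),None,fx=4.4,fy=4.4,interpolation=cv2.INTER_CUBIC))
a=np.load('scene5.npz')['img'][110:220,170:300]
cv2.imwrite('pics/s5z.png',cv2.resize(a,None,fx=5,fy=5,interpolation=cv2.INTER_CUBIC))
"
```

```text
(no output)
```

View pics/w5z.png

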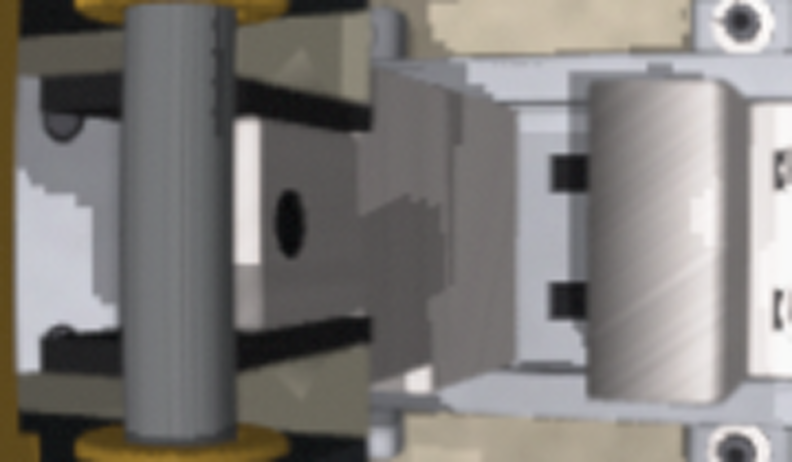

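View pics/s5z.png

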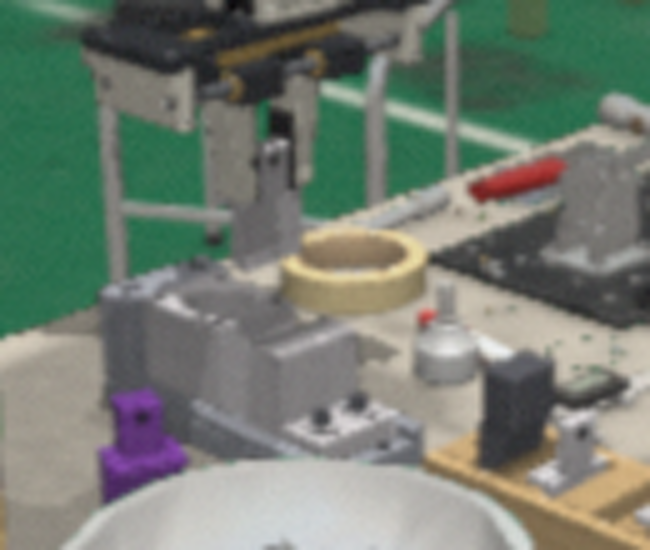

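```bash
python3 -c "
from h import *
d=np.load('c5.npz');c={k:d[k] for k in d.files}
def F(u,v,z): 
  u=(u+.5)/4.4-.5;v=(v+.5)/4.4-.5
  return onz(c,(205+v,125+179-u),z,True).round(4)[:2]
print(c['world_from_camera'][:3,3])
print('jaw inner',[F(*p,.078) for p in [(592,80),(589,240),(587,398)]])
print('jaw back',[F(*p,.078) for p in [(724,80),(716,400)]])
print('block bottom',[F(*p,.018) for p in [(518,110),(517,240),(515,368)]])
print('block face top corners',[F(*p,.116) for p in [(447,240)]])
print('plate bottom edges z.115',[F(*p,.1155) for p in [(462,95),(440,392),(447,240)]])
"
```

```text
[0.59382662 0.06851105 0.31530872]
jaw inner [array([0.6218, 0.1218]), array([0.5919, 0.123 ]), array([0.5624, 0.1238])]
jaw back [array([0.6208, 0.097 ]), array([0.5622, 0.0995])]
block bottom [array([0.6225, 0.1534]), array([0.5917, 0.1542]), array([0.5613, 0.1552])]
block face top corners [array([0.5926, 0.1377])]
plate bottom edges z.115 [array([0.6159, 0.1349]), array([0.5678, 0.1396]), array([0.5926, 0.1379])]
```

```bash
python3 -c "
from h import *
d=np.load('c5.npz');a=d['img'][180:250,215:300]
a=np.clip((a.astype(float)-60)*1.8,0,255).astype(np.uint8)
cv2.imwrite('pics/w5y.png',cv2.resize(cv2.rotate(a,cv2.ROTATE_90_CLOCKWISE),None,fx=7,fy=7,interpolation=cv2.INTER_CUBIC))
"
```

```text
(no output)
```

View pics/w5y.png

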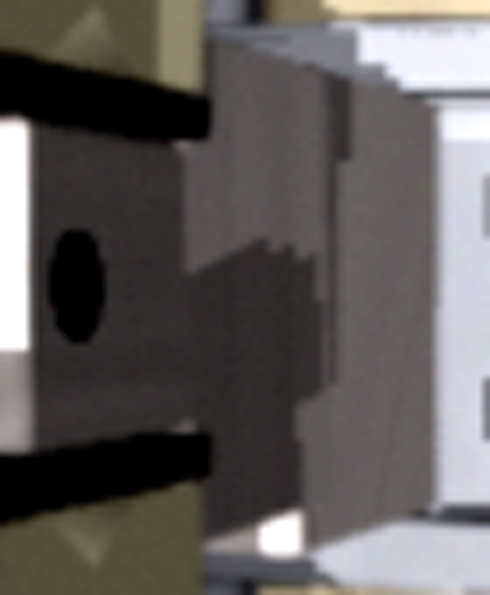

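>>> {"op": "play_rows", "data": {"series": [0.015,-0.0007,0.0028,0.012,0.015,0,0,0,0.015,0,0,0,0.012,0,0,0,0.006,0,0,0]}}

```text
time_s: 7.27
tcp_pos: [0.5918, 0.1445, 0.0931]
eef_rot: [25.2, 89.9, -156.5]
contact_force: [0.3, -0.1, -2.6]
gripper_width: 0.0238
```

>>> {"op": "play_rows", "data": {"series": [0.004,0,0,0,0,0,0,0,0,0,0,0,0,0,0,0,0,0,0,0]}}

```text
time_s: 7.68
tcp_pos: [0.5932, 0.1452, 0.0916]
eef_rot: [-151.6, 89.9, 26.8]
contact_force: [0.7, -0.0, -2.8]
gripper_width: 0.0237
```

```bash
python3 -c "
from h import *
c=capture('wrist');np.savez('c6.npz',**c)
a=c['img'][125:305,205:310]
cv2.imwrite('pics/w6z.png',cv2.resize(cv2.rotate(a,cv2.ROTATE_90_CLOCKWISE),None,fx=4.4,fy=4.4,interpolation=cv2.INTER_CUBIC))
plan((.592,.1446,.085),178.3,1);print(get_state()['contact_force'])
c=capture('scene');a=c['img'][110:220,170:300]
cv2.imwrite('pics/s6z.png',cv2.resize(a,None,fx=5,fy=5,interpolation=cv2.INTER_CUBIC))
"
```

```text
heading 178.34 turn 0.0008 axis tilt [ 1.1e-03  6.0e-04 -1.0e+00] pos [0.593  0.1451 0.0915]
[0.0065, 0.0006, 0.001, 0.0008]
[ 0.68012277 -0.05359055 -2.91622161]
```

View pics/w6z.png

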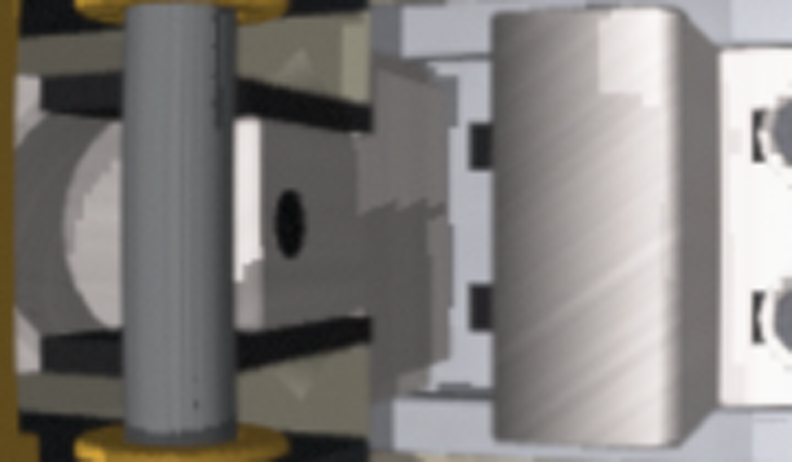

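View pics/s6z.png

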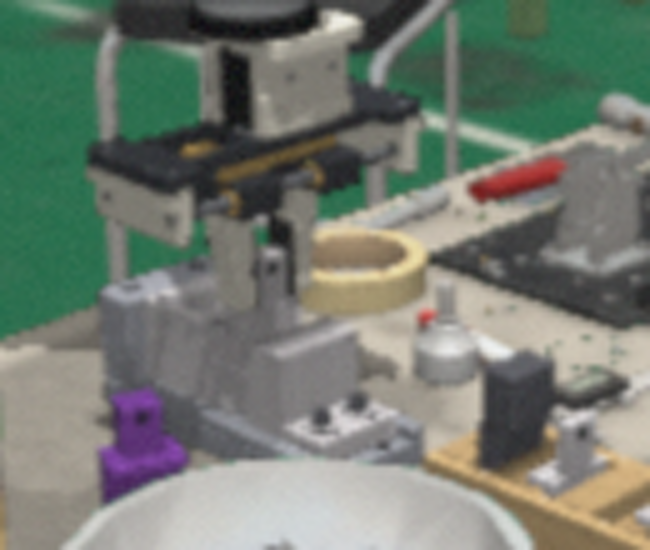

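>>> {"op": "play_rows", "data": {"series": [0.002,0,0,0,0.002,0,0,0,0.001,0,0,0,0.001,0,0,0,0,0,0,0]}}

```text
time_s: 8.2
tcp_pos: [0.5926, 0.1448, 0.085]
eef_rot: [69.8, 90.0, -111.9]
contact_force: [-0.9, -1.5, 0.3]
gripper_width: 0.0239
```

>>> {"op": "play_rows", "data": {"series": [0.001,0,0,0,0,0,0,0,0,0,0,0,0,0,0,0,0,0,0,0]}}

```text
time_s: 8.62
tcp_pos: [0.5928, 0.1448, 0.0849]
eef_rot: [171.5, 90.0, -10.1]
contact_force: [-4.6, -0.9, 7.7]
gripper_width: 0.0239
```

>>> {"op": "play_rows", "data": {"series": [0,0,0,0,0,0,0,0,0,0,0,0,0,0,0,0,-0.02,0,0,0], "jaw": 50}}

```text
time_s: 9.03
tcp_pos: [0.5905, 0.1441, 0.1003]
eef_rot: [23.9, 89.6, -157.8]
contact_force: [0.5, -0.2, -0.5]
gripper_width: 0.0432
```

>>> {"op": "play_rows", "data": {"series": [-0.03,0,0,0,-0.03,0,0,0,-0.03,0.02,0,0,0,0.02,0,0,0,0.0,0,0]}}

```text
time_s: 9.45
tcp_pos: [0.5921, 0.1033, 0.196]
eef_rot: [-154.1, 89.8, 24.2]
contact_force: [-0.6, 0.7, -1.5]
gripper_width: 0.0439
```

```bash
python3 -c "
from h import *
c=capture('wrist');np.savez('c7.npz',**c)
cv2.imwrite('pics/w7.png',cv2.resize(c['img'],None,fx=1.5,fy=1.5))
plan((.592,.1446,.085),178.3,1);print(get_state()['contact_force'])
c=capture('scene');a=c['img'][110:220,170:300]
cv2.imwrite('pics/s7z.png',cv2.resize(a,None,fx=5,fy=5,interpolation=cv2.INTER_CUBIC))
"
```

```text
heading 178.25 turn -0.0009 axis tilt [ 0.0014  0.001  -1.    ] pos [0.5916 0.104  0.1947]
[0.1097, -0.0405, 0.001, -0.0009]
[-0.538563    0.16227707 -0.23507326]
```

View pics/w7.png

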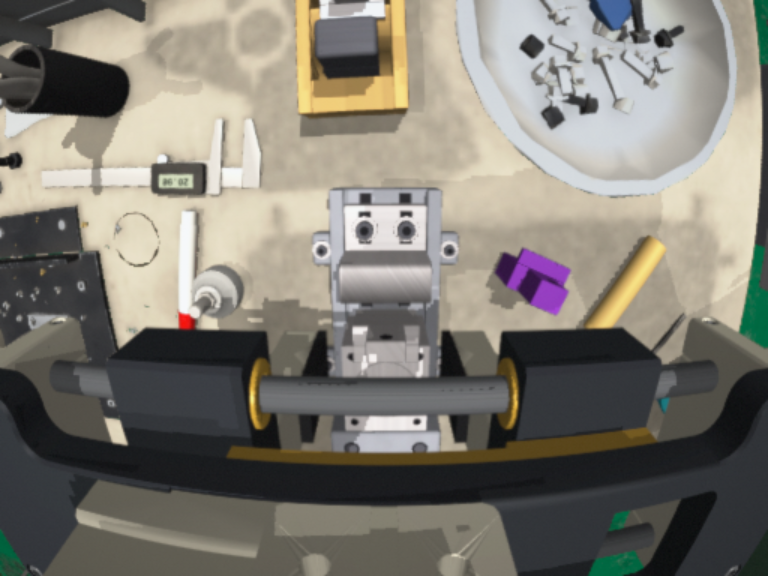

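View pics/s7z.png

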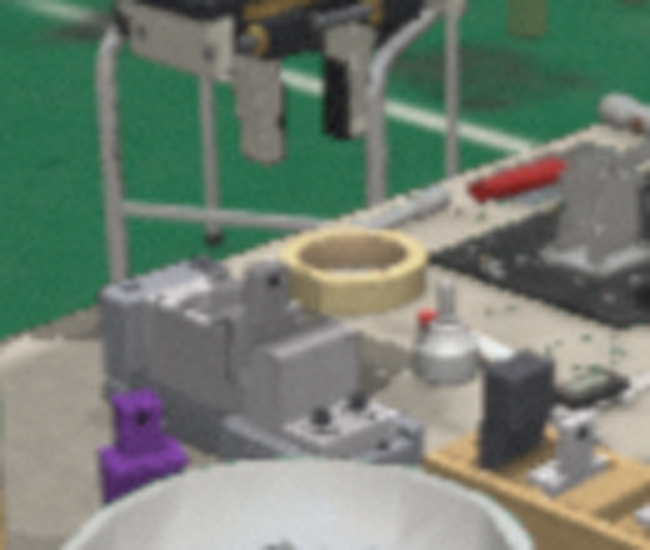

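```bash
python3 -c "
from h import *
plan((.6093,-.0427,.145),179.3,5)"
```

```text
heading 178.27 turn -0.018 axis tilt [ 3.e-04  5.e-04 -1.e+00] pos [0.5914 0.1045 0.1939]
[0.0098, 0.0293, -0.0045, -0.0036]
[0.0098, 0.0293, -0.0044, -0.0036]
[0.0098, 0.0294, -0.0043, -0.0036]
[0.0098, 0.0294, -0.0041, -0.0036]
[0.0098, 0.0294, -0.004, -0.0036]
```

>>> {"op": "play_rows", "data": {"series": [0.0098,0.0293,-0.0045,-0.0036,0.0098,0.0293,-0.0044,-0.0036,0.0098,0.0294,-0.0043,-0.0036,0.0098,0.0294,-0.0041,-0.0036,0.0098,0.0294,-0.004,-0.0036], "jaw": 70}}

```text
time_s: 9.97
tcp_pos: [0.6094, -0.0429, 0.1434]
eef_rot: [8.9, 89.9, -171.6]
contact_force: [0.6, -0.1, 0.2]
gripper_width: 0.061
```

>>> {"op": "play_rows", "data": {"series": [0,0,0,0,0,0,0,0,0,0,0,0,0,0,0,0,0,0.0,0,0]}}

```text
time_s: 10.38
tcp_pos: [0.6098, -0.0411, 0.145]
eef_rot: [-168.4, 90.0, 11.0]
contact_force: [-0.6, 0.3, 0.6]
gripper_width: 0.0615
```

```bash
python3 -c "
from h import *
c=capture('wrist');np.savez('c8.npz',**c)
cv2.imwrite('pics/w8.png',cv2.resize(c['img'],None,fx=1.5,fy=1.5))
plan((.6093,-.0427,.069),179.3,1)"
```

```text
heading 179.45 turn 0.0027 axis tilt [ 6.e-04  2.e-04 -1.e+00] pos [ 0.6098 -0.0412  0.1451]
[0.0761, 0.0015, 0.0005, 0.0027]
```

View pics/w8.png

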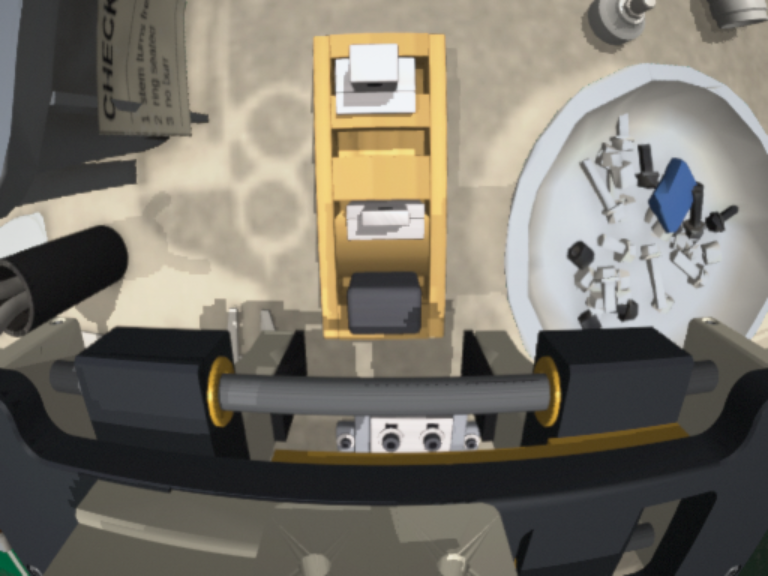

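>>> {"op": "play_rows", "data": {"series": [0.02,0.0013,0.0005,0,0.025,0,0,0,0.02,0,0,0,0.011,0,0,0,0,0,0,0]}}

```text
time_s: 10.85
tcp_pos: [0.6076, -0.0432, 0.0665]
eef_rot: [9.1, 89.8, -171.5]
contact_force: [-0.4, -0.2, 0.8]
gripper_width: 0.0614
```

>>> {"op": "play_rows", "data": {"series": [0,0,0,0,0,0,0,0,0,0,0,0,0,0,0,0,0,0.0,0,0], "jaw": 0, "squeeze": 50}}

```text
time_s: 11.27
tcp_pos: [0.6097, -0.0435, 0.0699]
eef_rot: [-168.7, 89.9, 10.7]
contact_force: [-1.1, 1.0, 4.3]
gripper_width: 0.0357
```

>>> {"op": "play_rows", "data": {"series": [0,0,0,0,0,0,0,0,0,0,0,0,0,0,0,0,0,0.0,0,0]}}

```text
time_s: 11.68
tcp_pos: [0.6096, -0.0435, 0.0698]
eef_rot: [-174.3, 89.9, 5.1]
contact_force: [-0.4, 0.4, 6.8]
gripper_width: 0.0355
```

>>> {"op": "play_rows", "data": {"series": [-0.01,0,0,0,-0.02,0,0,0,-0.025,0,0,0,-0.025,0,0,0,-0.02,0.0,0,0]}}

```text
time_s: 12.1
tcp_pos: [0.6089, -0.0437, 0.1707]
eef_rot: [-178.5, 90.0, 0.9]
contact_force: [0.3, -0.3, -2.9]
gripper_width: 0.0359
```

>>> {"op": "play_rows", "data": {"series": [0,0,0,0,0,0,0,0,0,0,0,0,0,0,0,0,0,0.0,0,0]}}

```text
time_s: 12.52
tcp_pos: [0.6082, -0.0437, 0.1674]
eef_rot: [8.4, 89.9, -172.2]
contact_force: [-0.0, 0.2, -2.5]
gripper_width: 0.0357
```

```bash
python3 -c "
from h import *
plan((.592,.1255,.169),178.3,6)
c=capture('scene');np.savez('s9.npz',**c);a=c['img'][90:230,210:350]
cv2.imwrite('pics/s9z.png',cv2.resize(a,None,fx=4.2,fy=4.2,interpolation=cv2.INTER_CUBIC))
c=capture('wrist');np.savez('c9.npz',**c)
cv2.imwrite('pics/w9.png',cv2.resize(c['img'],None,fx=1.5,fy=1.5))
"
```

```text
heading 179.36 turn 0.0185 axis tilt [-2.5e-03 -3.0e-04 -1.0e+00] pos [ 0.6082 -0.0437  0.1674]
[-0.0003, -0.0282, 0.003, 0.0031]
[-0.0003, -0.0282, 0.0031, 0.0031]
[-0.0003, -0.0281, 0.0032, 0.0031]
[-0.0003, -0.0281, 0.0033, 0.0031]
[-0.0003, -0.0281, 0.0034, 0.0031]
[-0.0003, -0.0281, 0.0035, 0.0031]
```

View pics/s9z.png

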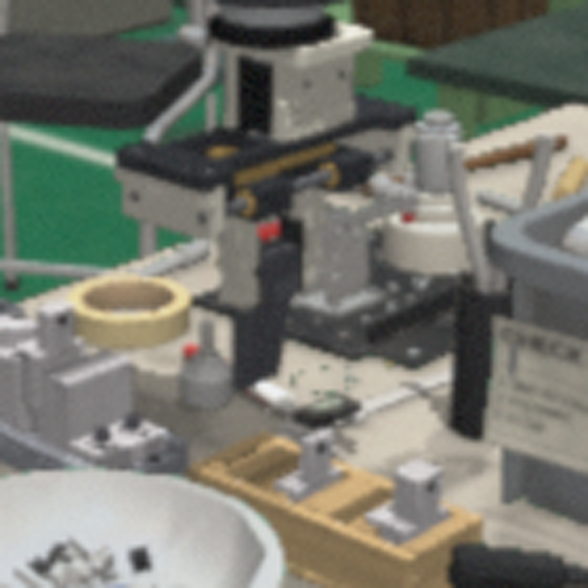

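View pics/w9.png

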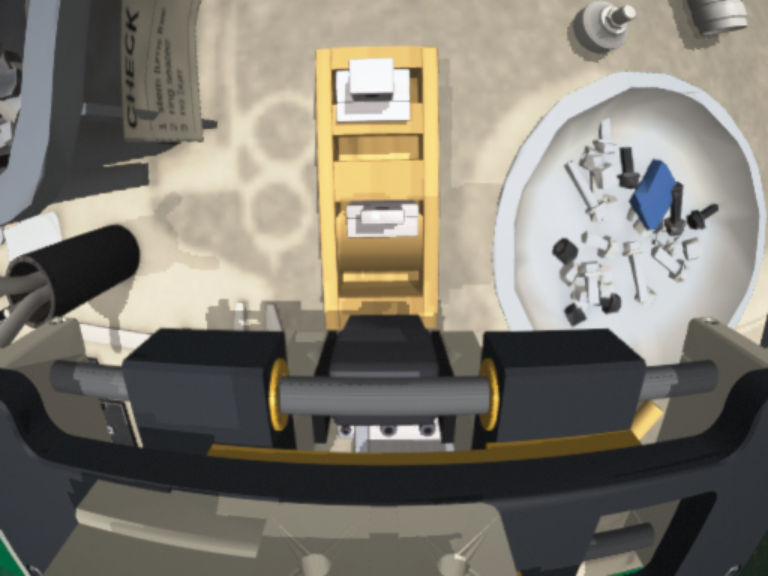

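```bash
python3 -c "
from h import *
d=np.load('c9.npz');c={k:d[k] for k in d.files}
g=c['img'][195:225,250:262].mean((1,2));print([(195+i,int(v)) for i,v in enumerate(g)])
for v in (210,210.5,211): print(onz(c,(256,v),.1036,True),onz(c,(256,v),.1056,True))
a=c['img'][190:305,205:310]
a=np.clip(a.astype(float)*2,0,255).astype(np.uint8)
cv2.imwrite('pics/w9z.png',cv2.resize(cv2.rotate(a,cv2.ROTATE_90_CLOCKWISE),None,fx=5.5,fy=5.5,interpolation=cv2.INTER_CUBIC))
"
```

```text
[(195, 89), (196, 90), (197, 103), (198, 137), (199, 164), (200, 151), (201, 111), (202, 106), (203, 106), (204, 106), (205, 107), (206, 109), (207, 112), (208, 114), (209, 97), (210, 47), (211, 34), (212, 34), (213, 34), (214, 34), (215, 35), (216, 36), (217, 37), (218, 41), (219, 46), (220, 47), (221, 48), (222, 48), (223, 48), (224, 49)]
[ 0.60772551 -0.03566805  0.1036    ] [ 0.60772443 -0.03641572  0.1056    ]
[ 0.60772977 -0.03524337  0.1036    ] [ 0.60772865 -0.03599488  0.1056    ]
[ 0.60773403 -0.03481816  0.1036    ] [ 0.60773288 -0.0355735   0.1056    ]
```

View pics/w9z.png

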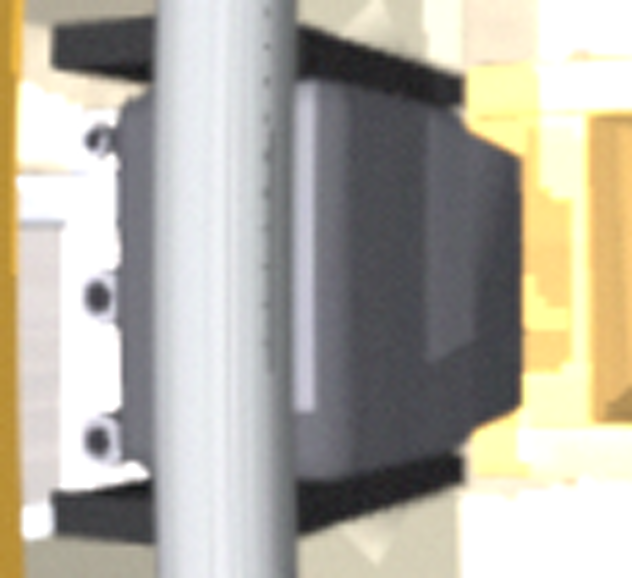

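```bash
python3 -c "
from h import *
d=np.load('c7.npz')
a=d['img'][160:310,205:310]
a=np.clip(a.astype(float)*1.3,0,255).astype(np.uint8)
cv2.imwrite('pics/w7z.png',cv2.resize(cv2.rotate(a,cv2.ROTATE_90_CLOCKWISE),None,fx=5.3,fy=5.3,interpolation=cv2.INTER_CUBIC))
"
```

```text
(no output)
```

View pics/w7z.png

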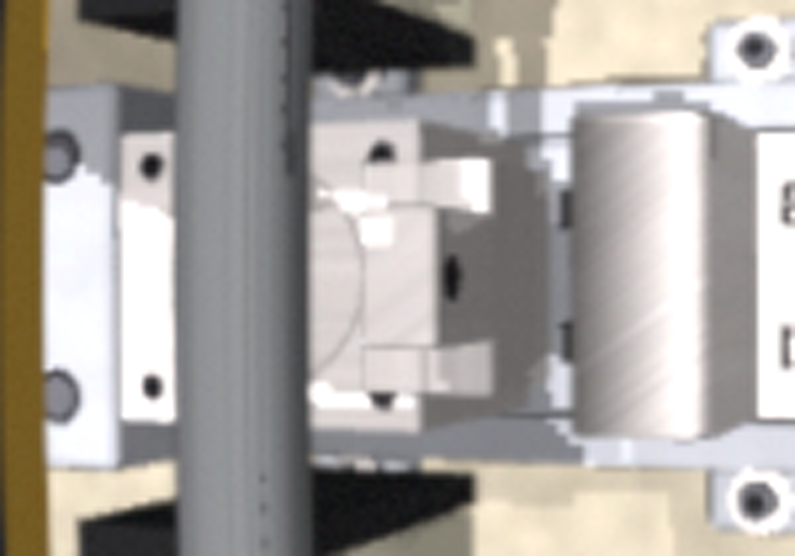

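```bash
python3 -c "
from h import *
d=np.load('c7.npz');c={k:d[k] for k in d.files}
def F(u,v,z): 
  u=(u+.5)/5.3-.5;v=(v+.5)/5.3-.5
  return onz(c,(205+v,160+149-u),z,True).round(4)[:2]
print('plate back',F(492,185,.084),F(492,370,.084),'face',F(428,185,.084),'lip',F(362,180,.084),F(362,370,.084))
print('plate x',F(490,160,.084),F(490,393,.084))
print('block edge',F(420,125,.078),F(420,425,.078))
print('jaw',F(577,113,.078),F(573,270,.078),F(573,432,.078))
print('block far',F(122,420,.078),F(122,140,.078),'stop',F(118,270,.078))
"
```

```text
plate back [0.6089 0.136 ] [0.5748 0.1369] face [0.6095 0.1489] lip [0.6111 0.1627] [0.575  0.1637]
plate x [0.6135 0.1362] [0.5706 0.1375]
block edge [0.6216 0.153 ] [0.564  0.1546]
jaw [0.6219 0.1211] [0.5928 0.1227] [0.5628 0.1236]
block far [0.5642 0.2246] [0.6232 0.2229] stop [0.5958 0.2244]
```

>>> {"op": "play_rows", "data": {"series": [-0.002,-0.03,0.003,0.004,0,-0.037,0.003,0.004,0,-0.037,0.004,0.004,0,-0.037,0.004,0.004,0,-0.02,0.003,0.003]}}

```text
time_s: 13.03
tcp_pos: [0.5947, 0.1208, 0.1703]
eef_rot: [-17.3, 90.0, 161.1]
contact_force: [1.0, -5.5, -0.1]
gripper_width: 0.0359
```

>>> {"op": "play_rows", "data": {"series": [0,0,0,0,0,0,0,0,0,0,0,0,0,0,0,0,0,0.0,0,0]}}

```text
time_s: 13.45
tcp_pos: [0.5951, 0.1167, 0.1706]
eef_rot: [35.8, 90.0, -146.0]
contact_force: [-0.4, 0.0, -2.7]
gripper_width: 0.036
```

```bash
python3 -c "
from h import *
plan((.5925,.1187,.140),178.3,1)
c=capture('wrist');np.savez('c10.npz',**c)
a=c['img'][125:305,205:310]
a=np.clip(a.astype(float)*1.5,0,255).astype(np.uint8)
cv2.imwrite('pics/w10z.png',cv2.resize(cv2.rotate(a,cv2.ROTATE_90_CLOCKWISE),None,fx=4.4,fy=4.4,interpolation=cv2.INTER_CUBIC))
"
```

```text
heading 178.21 turn -0.0016 axis tilt [-2.e-04 -2.e-04 -1.e+00] pos [0.5951 0.1167 0.1706]
[0.0306, -0.0019, 0.0027, -0.0016]
```

View pics/w10z.png

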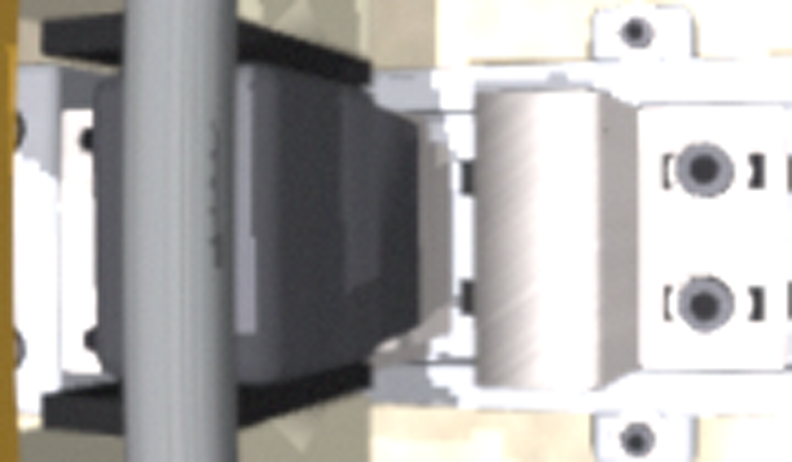

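```bash
python3 -c "
from h import *
d=np.load('c10.npz');c={k:d[k] for k in d.files}
def F(u,v,z): 
  u=(u+.5)/4.4-.5;v=(v+.5)/4.4-.5
  return onz(c,(205+v,125+179-u),z,True).round(4)[:2]
print('foot -y edge',F(418,230,.1088),'corners x',F(418,120,.1088),F(418,330,.1088))
print('plate bottom back .043',F(449,150,.043),F(449,320,.043))
print('block floor',F(436,230,.018)); print('jaw',F(478,95,.078),F(477,240,.078),F(477,385,.078))
"

```

```text
foot -y edge [0.594  0.1235] corners x [0.6136 0.1229] [0.5761 0.1241]
plate bottom back .043 [0.6126 0.1398] [0.5734 0.141 ]
block floor [0.5944 0.1524]
jaw [0.621  0.1213] [0.5918 0.1224] [0.5625 0.1233]
```

>>> {"op": "play_rows", "data": {"series": [0.004,-0.0015,0.0028,0,0.01,0,0,0,0.01,0,0,0,0.006,0,0,0,0,0.0,0,0]}}

```text
time_s: 13.92
tcp_pos: [0.591, 0.1187, 0.1383]
eef_rot: [23.9, 89.8, -157.9]
contact_force: [0.3, 0.1, -2.9]
gripper_width: 0.0358
```

>>> {"op": "play_rows", "data": {"series": [0,0,0,0,0,0,0,0,0,0,0,0,0,0,0,0,0,0.0,0,0]}}

```text
time_s: 14.33
tcp_pos: [0.5925, 0.1194, 0.1411]
eef_rot: [-151.9, 90.0, 26.4]
contact_force: [-0.6, 0.5, -3.1]
gripper_width: 0.0356
```

```bash
python3 -c "
from h import *
plan((.5925,.1187,.140),178.3,1);print(get_state()['contact_force'])
c=capture('wrist');np.savez('c11.npz',**c)
a=c['img'][125:305,205:310]
a=np.clip(a.astype(float)*1.5,0,255).astype(np.uint8)
cv2.imwrite('pics/w11z.png',cv2.resize(cv2.rotate(a,cv2.ROTATE_90_CLOCKWISE),None,fx=4.4,fy=4.4,interpolation=cv2.INTER_CUBIC))
"
```

```text
heading 178.29 turn -0.0002 axis tilt [ 6.e-04  3.e-04 -1.e+00] pos [0.5925 0.1194 0.1411]
[0.0011, 0.0007, -0.0001, -0.0002]
[-0.62797391  0.46161303 -3.1042902 ]
```

View pics/w11z.png

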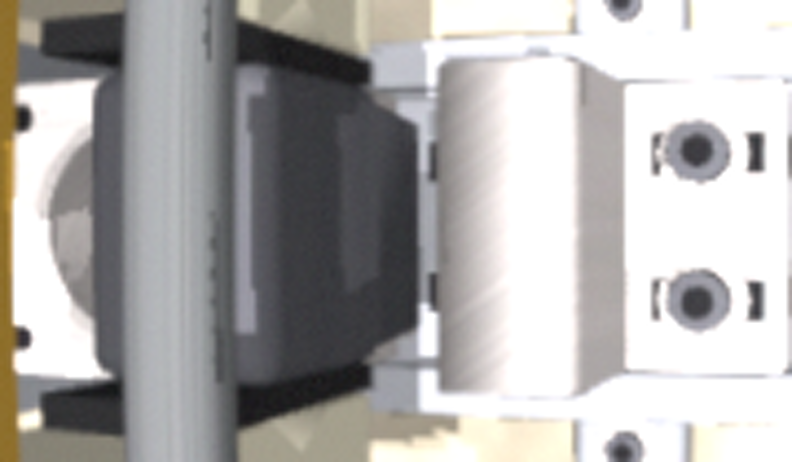

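>>> {"op": "play_rows", "data": {"series": [0.001,-0.001,0,0,0,-0.001,0,0,0,-0.001,0,0,0,0,0,0,0,0.0,0,0]}}

```text
time_s: 14.8
tcp_pos: [0.5924, 0.1223, 0.1398]
eef_rot: [70.0, 90.0, -111.7]
contact_force: [-0.4, -1.8, -2.6]
gripper_width: 0.0361
```

>>> {"op": "play_rows", "data": {"series": [0,-0.001,0,0,0,0,0,0,0,0,0,0,0,0,0,0,0,0.0,0,0]}}

```text
time_s: 15.22
tcp_pos: [0.5924, 0.1232, 0.1398]
eef_rot: [54.8, 90.0, -126.9]
contact_force: [0.5, -1.9, -2.8]
gripper_width: 0.0359
```

>>> {"op": "play_rows", "data": {"series": [0,-0.001,0,0,0,0,0,0,0,0,0,0,0,0,0,0,0,0.0,0,0]}}

```text
time_s: 15.63
tcp_pos: [0.5924, 0.1242, 0.1398]
eef_rot: [59.3, 90.0, -122.4]
contact_force: [-0.6, -2.7, -0.8]
gripper_width: 0.0361
```

>>> {"op": "play_rows", "data": {"series": [0,-0.001,0,0,0,0,0,0,0,0,0,0,0,0,0,0,0,0.0,0,0]}}

```text
time_s: 16.05
tcp_pos: [0.5925, 0.1253, 0.1398]
eef_rot: [165.2, 90.0, -16.5]
contact_force: [0.2, -2.2, -1.6]
gripper_width: 0.0357
```

>>> {"op": "play_rows", "data": {"series": [0,-0.001,0,0,0,0,0,0,0,0,0,0,0,0,0,0,0,0.0,0,0]}}

```text
time_s: 16.47
tcp_pos: [0.5925, 0.1263, 0.1398]
eef_rot: [-163.4, 90.0, 14.9]
contact_force: [0.3, -4.0, -0.9]
gripper_width: 0.0358
```

>>> {"op": "play_rows", "data": {"series": [0,-0.001,0,0,0,0,0,0,0,0,0,0,0,0,0,0,0,0.0,0,0]}}

```text
time_s: 16.88
tcp_pos: [0.5925, 0.1266, 0.1399]
eef_rot: [74.2, 89.9, -107.5]
contact_force: [-0.3, -6.2, -0.1]
gripper_width: 0.036
```

```bash
python3 -c "
from h import *
plan((.5925,.1187,.140),178.3,1);print(get_state()['contact_force'])
c=capture('wrist');np.savez('c12.npz',**c)
a=c['img'][125:305,205:310]
a=np.clip(a.astype(float)*1.5,0,255).astype(np.uint8)
cv2.imwrite('pics/w12z.png',cv2.resize(cv2.rotate(a,cv2.ROTATE_90_CLOCKWISE),None,fx=4.4,fy=4.4,interpolation=cv2.INTER_CUBIC))
c=capture('top');np.savez('t12.npz',**c);a=c['img'][140:220,130:250]
cv2.imwrite('pics/t12.png',cv2.resize(a,None,fx=6,fy=6,interpolation=cv2.INTER_CUBIC))
c=capture('scene');a=c['img'][110:220,170:300]
cv2.imwrite('pics/s12z.png',cv2.resize(a,None,fx=5,fy=5,interpolation=cv2.INTER_CUBIC))
"
```

```text
heading 178.27 turn -0.0005 axis tilt [-3.e-04 -1.e-03 -1.e+00] pos [0.5925 0.1266 0.1399]
[-0.0001, 0.0079, -0.0003, -0.0005]
[-0.32925645 -6.17737112 -0.09192267]
```

View pics/w12z.png

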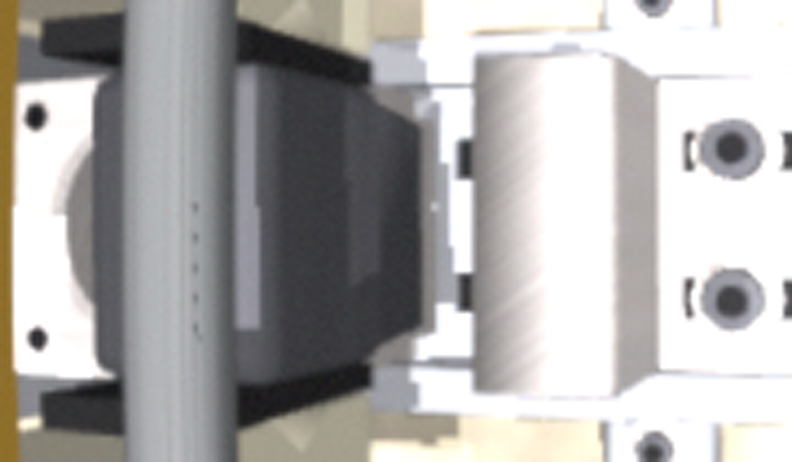

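View pics/s12z.png

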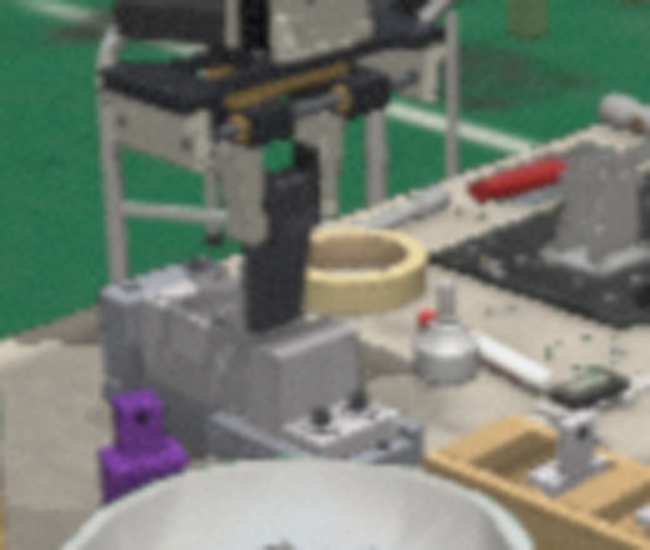

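```bash
python3 -c "
from h import *
def ld(n):
  d=np.load(n);return {k:d[k] for k in d.files}
def F(c,u,v,z): 
  u=(u+.5)/4.4-.5;v=(v+.5)/4.4-.5
  return onz(c,(205+v,125+179-u),z,True).round(4)[:2]
a=ld('c11.npz');b=ld('c12.npz')
print('holes',[F(a,*p,.078) for p in [(22,118),(20,337)]],[F(b,*p,.078) for p in [(36,117),(37,338)]])
print('foot -y edge',F(a,418,230,.0793),F(b,421,230,.0781))
print('jaw',F(a,440,230,.078),F(b,475,230,.078))
print('jaw screws z?',F(a,697,150,.03),F(b,732,149,.03))
c=ld('c7.npz')
def G(u,v,z): 
  u=(u+.5)/5.3-.5;v=(v+.5)/5.3-.5
  return onz(c,(205+v,160+149-u),z,True).round(4)[:2]
print('c7 holes',G(151,165,.078),G(151,386,.078), G(380,155,.078))
"
```

```text
holes [array([0.6172, 0.215 ]), array([0.5715, 0.2169])] [array([0.6169, 0.2173]), array([0.5714, 0.2184])]
foot -y edge [0.5914 0.1262] [0.5913 0.1327]
jaw [0.5913 0.1225] [0.591  0.1226]
jaw screws z? [0.6066 0.0828] [0.6063 0.0824]
c7 holes [0.6175 0.2154] [0.5714 0.2167] [0.6163 0.1617]
```

>>> {"op": "play_rows", "data": {"series": [0.006,0.0007,0,0,0.008,0,0,0,0.008,0,0,0,0.006,0,0,0,0,0.0,0,0]}}

```text
time_s: 17.45
tcp_pos: [0.5917, 0.1265, 0.1099]
eef_rot: [15.0, 89.9, -166.7]
contact_force: [-0.9, -2.6, -4.9]
gripper_width: 0.0359
```

>>> {"op": "play_rows", "data": {"series": [0.003,0,0,0,0.003,0,0,0,0.003,0,0,0,0.001,0,0,0,0,0.0,0,0]}}

```text
time_s: 17.87
tcp_pos: [0.5925, 0.1265, 0.1016]
eef_rot: [62.7, 90.0, -119.0]
contact_force: [0.8, -4.8, -3.6]
gripper_width: 0.0358
```

>>> {"op": "play_rows", "data": {"series": [0,0,0,0,0,0,0,0,0,0,0,0,0,0,0,0,0,0.0,0,0]}}

```text
time_s: 18.28
tcp_pos: [0.5924, 0.1266, 0.1016]
eef_rot: [11.4, 90.0, -170.3]
contact_force: [1.4, -5.3, -4.7]
gripper_width: 0.036
```

>>> {"op": "play_rows", "data": {"series": [0.002,0,0,0,0.002,0,0,0,0.002,0,0,0,0,0,0,0,0,0.0,0,0]}}

```text
time_s: 18.7
tcp_pos: [0.5927, 0.1266, 0.096]
eef_rot: [-175.5, 90.0, 2.8]
contact_force: [0.7, -5.2, -4.0]
gripper_width: 0.0358
```

>>> {"op": "play_rows", "data": {"series": [0.001,0,0,0,0.001,0,0,0,0,0,0,0,0,0,0,0,0,0.0,0,0]}}

```text
time_s: 19.12
tcp_pos: [0.5928, 0.1266, 0.0943]
eef_rot: [-172.4, 90.0, 5.8]
contact_force: [0.2, -6.3, -1.6]
gripper_width: 0.0357
```

>>> {"op": "play_rows", "data": {"series": [0.001,0,0,0,0.001,0,0,0,0,0,0,0,0,0,0,0,0,0.0,0,0]}}

```text
time_s: 19.53
tcp_pos: [0.593, 0.1266, 0.0931]
eef_rot: [-168.8, 89.9, 9.5]
contact_force: [-2.4, -5.2, 4.3]
gripper_width: 0.0354
```

>>> {"op": "play_rows", "data": {"series": [0.001,0,0,0,0.001,0,0,0,0,0,0,0,0,0,0,0,0,0.0,0,0]}}

```text
time_s: 19.95
tcp_pos: [0.5932, 0.1267, 0.0927]
eef_rot: [-170.2, 89.9, 8.1]
contact_force: [-4.9, -5.6, 16.4]
gripper_width: 0.036
```

```bash
python3 -c "
from h import *
s=get_state();print(s['contact_force'],s['moment'],s['tcp_pos'],rot(s)[:,0])
c=capture('wrist');np.savez('c13.npz',**c)
cv2.imwrite('pics/w13.png',cv2.resize(c['img'],None,fx=1.5,fy=1.5))
c=capture('scene');a=c['img'][110:220,170:300]
cv2.imwrite('pics/s13z.png',cv2.resize(a,None,fx=5,fy=5,interpolation=cv2.INTER_CUBIC))
"
```

```text
[-4.93501745 -5.63908467 16.44615626] [-2.23602513  2.55173246 -0.42103665] [0.59321082 0.12665564 0.09267699] [ 2.35924697e-03  3.35225917e-04 -9.99997161e-01]
```

View pics/w13.png

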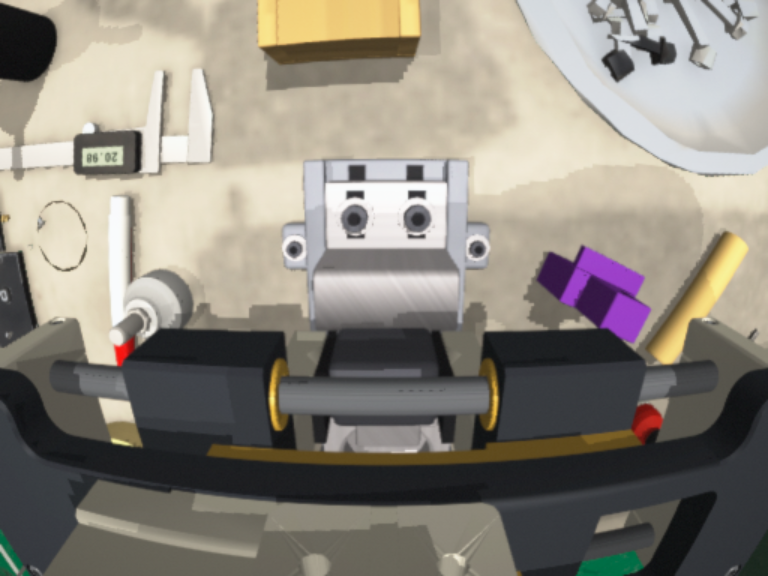

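View pics/s13z.png

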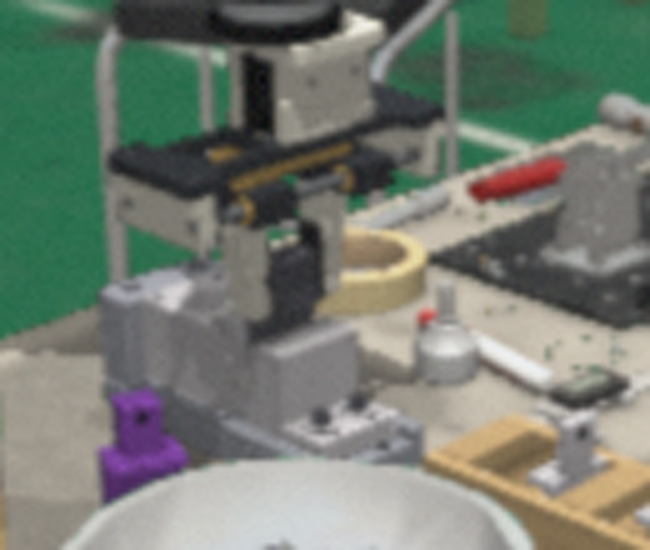

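>>> {"op": "play_rows", "data": {"series": [0.0004,0,0,0,0,0,0,0,0,0,0,0,0,0,0,0,0,0.0,0,0]}}

```text
time_s: 20.47
tcp_pos: [0.5932, 0.1267, 0.0927]
eef_rot: [-170.1, 89.9, 8.2]
contact_force: [-7.3, -6.2, 19.3]
gripper_width: 0.0356
```

>>> {"op": "play_rows", "data": {"series": [0,0,0,0,0,0,0,0,0,0,0,0,0,0,0,0,0,0.0,0,0]}}

```text
time_s: 20.88
tcp_pos: [0.5932, 0.1267, 0.0927]
eef_rot: [-169.4, 89.9, 8.9]
contact_force: [-7.0, -5.5, 19.1]
gripper_width: 0.0359
```

>>> {"op": "play_rows", "data": {"series": [0,0,0,0,0,0,0,0,0,0,0,0,0,0,0,0,0,0.0,0,0]}}

```text
time_s: 21.3
tcp_pos: [0.5932, 0.1267, 0.0926]
eef_rot: [-170.6, 89.9, 7.7]
contact_force: [-7.0, -5.2, 18.9]
gripper_width: 0.0358
```

```bash
python3 -c "
from plant import close_job,get_state
print(close_job());s=get_state();print(s['time_s'],s['contact_force'],s['gripper_width'])"
```

```text
the job is handed in; nothing more can be done
None
the job is handed in; nothing more can be done
```

I hung the 14 mm plate on the block, slid the block home to the end stop and drove the taper key in until it bit. I handed the job in at 21.3 s with the key still gripped and pressed down. No verdict was reported.

**Gap and plate choice:** The camera put the gap at about 33 mm, with readings from 31.7 to 33.5 mm. That is right on the line between the 14 and 20 mm plates. The 14 mm plate makes the key go deeper than the half blade you described.

**Setting the plate:** Before the push, the plate looked about 2.6 mm off the block face. I nudged it flush with the key while the key's foot was only 1–2 mm below the jaw top. The block moved about 1.9 mm at roughly 2 N, then stopped hard against the end stop.

**Key:** By the arm's height reading, the foot is about 49 mm below the jaw top. The limit is 57 mm, and this assumes the key did not slip in the grip.

**Last checks:**
- **Push:** about 22 N down on the key, counting its weight, and about 5 N towards the end stop. Both were steady over the last second.
- **Grip:** 36 mm opening with a 50 N squeeze.
- **Side force:** about 7 N across the holder (x) that I did not remove.
- **Not measured:** the forces on the end stop, plate and jaw, which I only inferred from the wrist force. The last pictures showed nothing out of place, but the key and fingers hid the plate's lip.
- **Bystanders:** none was touched that I saw.

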